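Clear the worn parts and stack the new spacers on the tractor wheel

TASK

Slide the blue scrap bin along the bench, without lifting it, until it stands squarely inside the yellow taped rectangle; then pick up the red tray, tip its worn parts out into the bin and set the empty tray back level on the middle of the rubber mat. Thread every new spacer on the bench onto the tractor wheel's upright axle, the largest at the bottom and each next one smaller. At the end the bin must still stand in its rectangle with every worn part in it; leave the green tin and the mug where they are.

Things in the scene. Friction and masses are not known exactly. Their poses are not given: they have to be found in the camera images.
- bin: Blue plastic scrap bin, open on top, loose and empty at the start, 0.8 kg: 150 (x) x 200 (y) x 85 mm high, walls and floor 5 mm. Origin: centre of its underside; z up. A small paper label on the middle of its -x wall, outside. It slides on the bench with a few newtons.
- bin_floor (a point): Centre of the bin's inner floor, 5 mm above the bin's underside, axes as the bin's.
- spot: Rectangle of flat yellow tape on the bench (look only, nothing to bump into), clear inside 190 (x) x 240 (y) mm, tape 15 mm wide. Origin: its centre on the bench; x and y along its sides. At the start the bin stands nearer the robot and well out of it.
- mat: Black rubber mat, fixed to the bench, 260 (x) x 200 (y) x 3 mm thick. Origin: centre of its underside.
- tray: Red steel parts tray, loose, 0.35 kg, standing on the mat with the worn parts in it. Footprint 170 (x) x 154 (y) mm (and the grip's post 12 mm behind it), walls 4 mm thick and 36 mm high on both sides and at the back (-x); no wall at the front (+x), where the last 50 mm of the 4 mm floor ramp up at 20 degrees to a pouring lip. Origin: centre of its underside; x towards the lip, z up.
- tray_grip (a point): Middle of the tray's upright black grip plate, 62 mm long (tray x, -97 to -35 mm), 14 mm thick (tray y) and 34 mm high (64 to 98 mm above the tray's underside), at tray (-60, 0, 81) mm; free space below it down to the parts, a post outside the back wall carries it. Pinch it across tray y, with the tool upright or leaning along tray x. Axes as the tray's.
- tray_lip (a point): Middle of the tray's pouring lip, at tray (83, 0, 21) mm. Axes as the tray's.
- wheel: Small tractor wheel lying flat, fixed to the bench: black tyre 178 mm over the lugs and 46 mm high, yellow rim, yellow hub 72 mm across whose flat top lies 55 mm above the bench. A steel axle, 16 mm thick, stands upright on its centre and ends 62 mm above the hub, the top 8 mm tapering. Origin: centre of the underside.
- hub (a point): Centre of the hub's flat top, where the axle rises (55 mm above the bench); z up along the axle.
- tin: Bystander: closed green tin with a pale lid, 66 mm across, 110 mm high. Origin: centre of its underside.
- mug: Bystander: white mug, 80 mm across, 90 mm high, handle at its +y side. Origin: centre of its underside.
- pad1: Worn brake pad: dark steel plate 40 (x) x 60 (y) x 6 mm with a brown lining on it, 16 mm thick in all, 80 g. Origin: centre of its underside. Lies in the tray at the start; may be absent.
- pad2: Worn brake pad: dark steel plate 40 (x) x 60 (y) x 6 mm with a brown lining on it, 16 mm thick in all, 80 g. Origin: centre of its underside. Lies in the tray at the start; may be absent.
- bolt1: Rusty bolt lying on its side: head 28 (x) x 14 (y) x 24 mm, brown shank 16 mm thick, 64 mm long over all along y, 80 g. Origin: below the middle of its length, level with the head's underside, 12 mm under the shank's axis. Lies in the tray at the start; may be absent.
- bolt2: Rusty bolt lying on its side: head 28 (x) x 14 (y) x 24 mm, brown shank 16 mm thick, 64 mm long over all along y, 80 g. Origin: below the middle of its length, level with the head's underside, 12 mm under the shank's axis. Lies in the tray at the start; may be absent.
- spacer1: Wheel spacer, brass-yellow ring, outer diameter 66 mm, bore 22 mm, 15 mm thick, 70 g, lying flat on the bench at the start; may be absent. Origin: centre of its underside; z along the bore.
- spacer1_mid (a point): Middle of spacer1, on its axis at half its thickness.
- spacer2: Wheel spacer, bright steel ring, outer diameter 58 mm, bore 22 mm, 15 mm thick, 70 g, lying flat on the bench at the start; may be absent. Origin: centre of its underside; z along the bore.
- spacer2_mid (a point): Middle of spacer2, on its axis at half its thickness.
- spacer3: Wheel spacer, copper-coloured ring, outer diameter 50 mm, bore 22 mm, 15 mm thick, 70 g, lying flat on the bench at the start; may be absent. Origin: centre of its underside; z along the bore.
- spacer3_mid (a point): Middle of spacer3, on its axis at half its thickness.
- spacer4: Wheel spacer, white plastic ring, outer diameter 42 mm, bore 22 mm, 15 mm thick, 70 g, lying flat on the bench at the start; may be absent. Origin: centre of its underside; z along the bore.
- spacer4_mid (a point): Middle of spacer4, on its axis at half its thickness.
There are look-alikes about, which are no part of the job. What is shaped like the spacer3 but purple is not meant. Leave any turquoise look-alike of the spacer4 alone.

How it is judged:
On the way, in this order (a step that is already met when the one before it is completed fails the run):
1. the scrap bin stands inside the taped rectangle (horizontal distance between bin and spot below 0.028 m and angle between the x axis of bin and the x axis of spot, either way round below 0.3 rad and height (world z) of bin below 0.006 m and angle between bin's own z axis and vertical below 0.06 rad), for 0.2 s.
2. the tray is tipped over the bin (x of tray_lip in the frame of bin_floor between -0.1 and 0.1 m and y of tray_lip in the frame of bin_floor between -0.12 and 0.12 m and angle between tray's own z axis and vertical above 0.4 rad).
3. every worn part lies in the bin (x of pad1 in the frame of bin_floor between -0.072 and 0.072 m and y of pad1 in the frame of bin_floor between -0.097 and 0.097 m and z of pad1 in the frame of bin_floor between -0.005 and 0.075 m and x of pad2 in the frame of bin_floor between -0.072 and 0.072 m and y of pad2 in the frame of bin_floor between -0.097 and 0.097 m and z of pad2 in the frame of bin_floor between -0.005 and 0.075 m and x of bolt1 in the frame of bin_floor between -0.072 and 0.072 m and y of bolt1 in the frame of bin_floor between -0.097 and 0.097 m and z of bolt1 in the frame of bin_floor between -0.005 and 0.075 m and x of bolt2 in the frame of bin_floor between -0.072 and 0.072 m and y of bolt2 in the frame of bin_floor between -0.097 and 0.097 m and z of bolt2 in the frame of bin_floor between -0.005 and 0.075 m), for 0.2 s.
At the end, for the whole second after the job is handed in: Bin upright, within 28 mm of the rectangle's centre and 0.3 rad of its direction; every worn part in it; tray level on the mat, centres within 45 mm; every spacer on the axle (within 6 mm of its axis), each smaller one above each larger; all at rest (all of step 1 and all of step 3 and horizontal distance between tray and mat below 0.045 m and angle between tray's own z axis and vertical below 0.06 rad and height (world z) of tray below 0.008 m and horizontal distance between each of spacer1_mid, spacer2_mid, spacer3_mid, spacer4_mid and hub below 0.006 m and z of spacer1_mid in the frame of hub between 0.004 and 0.056 m and z of spacer2_mid in the frame of hub between 0.004 and 0.056 m and z of spacer3_mid in the frame of hub between 0.004 and 0.056 m and z of spacer4_mid in the frame of hub between 0.004 and 0.056 m and ((angle between spacer1_mid's own z axis and vertical below 0.3 rad and z of spacer2_mid in the frame of spacer1_mid above 0.008 m) or (angle between spacer1_mid's own z axis and vertical above 2.84 rad and z of spacer2_mid in the frame of spacer1_mid below -0.008 m)) and ((angle between spacer1_mid's own z axis and vertical below 0.3 rad and z of spacer3_mid in the frame of spacer1_mid above 0.008 m) or (angle between spacer1_mid's own z axis and vertical above 2.84 rad and z of spacer3_mid in the frame of spacer1_mid below -0.008 m)) and ((angle between spacer1_mid's own z axis and vertical below 0.3 rad and z of spacer4_mid in the frame of spacer1_mid above 0.008 m) or (angle between spacer1_mid's own z axis and vertical above 2.84 rad and z of spacer4_mid in the frame of spacer1_mid below -0.008 m)) and ((angle between spacer2_mid's own z axis and vertical below 0.3 rad and z of spacer3_mid in the frame of spacer2_mid above 0.008 m) or (angle between spacer2_mid's own z axis and vertical above 2.84 rad and z of spacer3_mid in the frame of spacer2_mid below -0.008 m)) and ((angle between spacer2_mid's own z axis and vertical below 0.3 rad and z of spacer4_mid in the frame of spacer2_mid above 0.008 m) or (angle between spacer2_mid's own z axis and vertical above 2.84 rad and z of spacer4_mid in the frame of spacer2_mid below -0.008 m)) and ((angle between spacer3_mid's own z axis and vertical below 0.3 rad and z of spacer4_mid in the frame of spacer3_mid above 0.008 m) or (angle between spacer3_mid's own z axis and vertical above 2.84 rad and z of spacer4_mid in the frame of spacer3_mid below -0.008 m)) and linear speed of each of bin, tray, pad1, pad2, bolt1, bolt2, spacer1, spacer2, spacer3, spacer4 below 0.03 m/s); the robot touches nothing.
It fails at once if the green tin is disturbed (moved more than 3 cm) (distance of tin from where it was at the start of the episode above 0.03 m).
It fails at once if the mug is disturbed (moved more than 3 cm) (distance of mug from where it was at the start of the episode above 0.03 m).
It fails at once if the bin is lifted off the bench (more than 3 cm) or tipped over (height (world z) of bin above 0.03 m or angle between bin's own z axis and vertical above 0.5 rad).
Of spacer1, spacer2, spacer3, spacer4 only 3 to 4 are there at a start; the rules pass over those that are not, and their reading is None.
Of pad1, pad2, bolt1, bolt2 only 2 to 4 are there at a start; the rules pass over those that are not, and their reading is None.
At some moment in a run one of bin, spacer1, spacer2, spacer3, spacer4 may be knocked a few centimetres aside while the robot is not near it.
It also fails if it takes over 210 s, if anything falls off the work surface, if the arm or the gripper's body presses on something with over 40 N, if the wrist force passes 120 N, or if a joint passes its speed limit or range.

ROBOT

A 6-joint arm with a two-finger parallel gripper is mounted at the origin on the work surface. World frame = base frame: x ahead of the robot, y to its left, z up, the work surface at z = 0. Lengths are in m, angles in rad, forces in N, time in s.
With the tool pointing down it reaches from about 0.3 to 0.875 m from the base axis. Payload 4.2 kg.
Tool frame: the origin (TCP) lies at the very end of the fingers, on their centre line; the grasp point (between the pads) lies 19 mm behind it; z points along the fingers, y is the direction in which the jaws open and shut (so a half turn about z gives the same grasp; the last joint's range is limited). The gripper opens to 85 mm and grips with 20 to 120 N. Pads are 22 mm wide; open, the fingers measure 114 mm over their backs; the gripper's body (76 mm by 85 mm) begins 54 mm behind the grasp point. The pads swing forward as they close: fully open they stand 13 mm farther back than shut.
Start: joints at [1.304, 0.32, 1.565, -0, 1.257, -0.02], TCP at [0.14, 0.558, 0.231] pointing down, gripper open.
Joint ranges: [-3.11, 3.11], [-0.84, 2.01], [0.21, 2.61], [-1.34, 4.49], [0.05, 2.63], [-2.56, 2.56]. Speed limits (rad/s): [2.57, 2.57, 3.14, 3.14, 3.14, 3.14].

INTERFACE

Orientations are given as a rotation vector (axis times angle).
In Python, from station import state, read_camera, get_calibration, finish_job gives the robot as it stands.
- The arm moves only by the tool drive_tool, never from a script. Its argument "plan" is a list of rows, each an object of numbers: "dx", "dy", "dz": the shift along the tool's x, y, z normalised to -1 to 1, where 1 is 0.5 m; "spin": the turn about the tool's z normalised to -1 to 1, where 1 is 90 degrees; "gripper": the opening, from 0 (shut) to 1 (fully open). A call has exactly 8 rows; each row shifts and turns the commanded pose from where the row before left it, along the tool's axes as they then stand; what a row does not reach is not made up. A row lasts 1/8 s, in which the tool goes at most 62.5 mm and 10.7 degrees, less where a joint would pass 70% of its speed; a pose out of reach is approached as far as the arm can. A call with a number of a shift or a turn outside -1 to 1 is refused whole. A call with a gripper value outside its range is refused whole. The fingers move at their own pace and stop on an object; "grip_force" is the grip in N (left out, the last holds). Time passes only in rows, so rows that do not move let the fingers close, or fill a call up. It gives the time, the measured TCP pose, the force and the opening at its end, in the units of the state.
- state(): the state, without advancing time (a new reading comes with each control period).
- read_camera(name): name is "side" or "top" or "wrist"; returns (picture, depth): 420x560x3 uint8, red, green, blue; 420x560 float32, m along the optical axis (not along the pixel's ray), 0 where there is no reading.
- get_calibration(name): a dict with "mtx" (3x3 intrinsics, pixels), "R" (3x3) and "t" (3): a world point X has camera coordinates R X + t. Camera axes: x right, y down, z forward; pixel columns grow to the right and rows downward; lengths in m; the calibration is good to about 2 mm. A picture is of the moment at which its call begins: read the wrist's pose just before it. get_calibration takes no time and is no camera call; for the wrist camera it gives the pose at the moment of the call.
- finish_job(): hands the job in, once; it reports no verdict.
The state is a dict: "t": time; "joints": joint angles; "joint_vel": joint speeds; "joint_torque": joint torques, N m; "eef_pos": TCP position; "ee_rot": TCP orientation; "ft_force": force on the tool from outside, world axes, zero at the start; "moment": the same for the moment, N m; "gripper_width": opening from 0.0 (shut) to 1.0 (fully open).
Only numpy, scipy, OpenCV 4.12 (cv2) and the standard library are available. Lean on these libraries where they do the work, as an engineer would, in place of code of your own. Each camera call takes 0.05 s, during which the arm holds its last target. There are 200 camera calls.

## Working session

There is one attempt and no reset: what is moved stays moved. The work goes in short steps, Python scripts to look and compute and a tool call to move; the robot and the scene stay as the last step left them, time stands still between calls to the robot, and variables do not carry over. Pictures are saved under pics/ and viewed, about 12 in all and at most 16, crops included, and the job is handed in when it is done.

Besides the shell and the picture viewer there is one more tool, called after "Emit:" by a JSON object that holds its "api" and its "payload". drive_tool: Moves the arm, as the interface text tells. Its arguments: {"type":"object","properties":{"plan":{"type":"array","items":{"type":"object","properties":{"dx":{"type":"number","minimum":-1,"maximum":1},"dy":{"type":"number","minimum":-1,"maximum":1},"dz":{"type":"number","minimum":-1,"maximum":1},"spin":{"type":"number","minimum":-1,"maximum":1},"gripper":{"type":"number"}}}},"grip_force":{"type":"number"}},"required":["plan"]}

```bash
mkdir -p pics; ls
python3 - <<'E'
from station import *
import cv2,numpy as np
print(state())
for n in ("top","side"):
    p,d=read_camera(n); cv2.imwrite(f"pics/{n}0.png",p[:,:,::-1]); np.save(f"{n}0.npy",d)
    print(n,get_calibration(n))
E
```

```text
pics
{'t': 0.0, 'joints': array([ 1.30400128e+00,  3.20287975e-01,  1.56568035e+00,  5.25517148e-05,
        1.25741940e+00, -1.99826698e-02]), 'joint_vel': array([-1.26071426e-03,  4.84907544e-04,  3.83376640e-04, -7.19026355e-04,
        9.02510079e-05,  4.56577995e-04]), 'joint_torque': array([-4.13063381e-04, -4.15521383e+01, -2.34169400e+01,  3.42741191e-05,
        7.97391316e-03, -1.65284543e-06]), 'eef_pos': array([0.14032684, 0.55711354, 0.23048402]), 'ee_rot': array([-3.86696196e-01, -3.11739319e+00,  2.77925563e-03]), 'ft_force': array([ 0.2006341 , -0.22419222, -0.95552553]), 'moment': array([-0.02087521,  0.04141702, -0.00754446]), 'gripper_width': 1.001910997126425}
top {'mtx': array([[393.94915783,   0.        , 280.54885631],
       [  0.        , 393.94915783, 199.58076521],
       [  0.        ,   0.        ,   1.        ]]), 'R': array([[ 7.91456489e-04, -9.99939952e-01, -1.09300210e-02],
       [-9.86608377e-01,  1.00193240e-03, -1.63103973e-01],
       [ 1.63105130e-01,  1.09127400e-02, -9.86548341e-01]]), 't': array([0.03692757, 0.53172803, 0.92054918])}
side {'mtx': array([[393.34303757,   0.        , 281.19968431],
       [  0.        , 393.34303757, 212.80885758],
       [  0.        ,   0.        ,   1.        ]]), 'R': array([[ 0.98287215, -0.18329126,  0.01914818],
       [-0.10032897, -0.6193469 , -0.77868063],
       [ 0.15458472,  0.76342238, -0.62712824]]), 't': array([-0.52537167,  0.13712937,  0.93253579])}
```

View pics/top0.png

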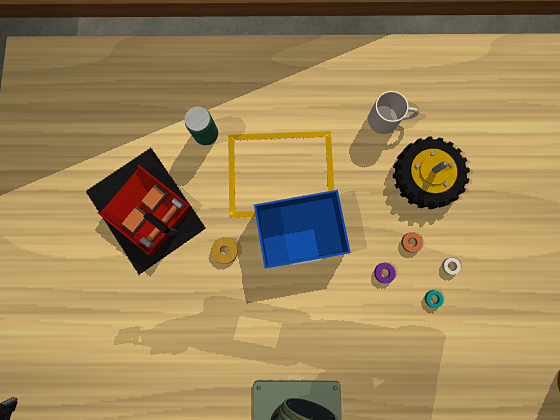

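View pics/side0.png

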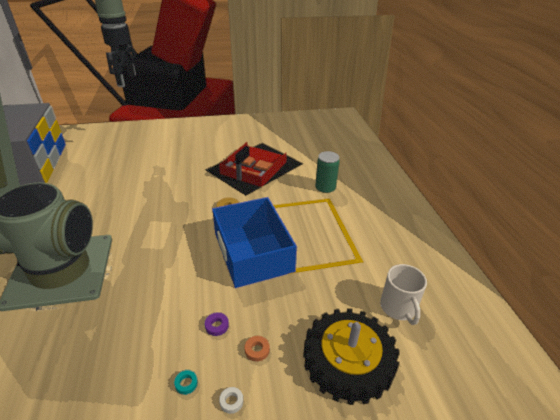

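The top view shows the tray on the mat (~145,215), the bin (~302,229) overlapping the tape (~280,174), the wheel (431,172), and brass (224,250), copper (412,242) and white (452,267) rings. The purple (385,272) and turquoise (433,299) rings are decoys, and there is no steel ring. The side view agrees. Next I'll work out positions.

```bash
cat > h.py <<'E'
from station import *
import cv2,numpy as np
def shot(n,name=None):
    c=get_calibration(n); p,d=read_camera(n)
    if name: cv2.imwrite(f"pics/{name}.png",p[:,:,::-1])
    return p,d,c
def cloud(d,c):
    v,u=np.mgrid[:d.shape[0],:d.shape[1]]
    K=c["mtx"]; P=np.stack([(u-K[0,2])/K[0,0]*d,(v-K[1,2])/K[1,1]*d,d],-1)
    W=(P-c["t"])@c["R"]; W[d<=0]=np.nan
    return W
def onplane(uv,z,c):
    uv=np.atleast_2d(uv).astype(float); K=c["mtx"]
    r=np.c_[(uv[:,0]-K[0,2])/K[0,0],(uv[:,1]-K[1,2])/K[1,1],np.ones(len(uv))]@c["R"]
    o=-c["R"].T@c["t"]
    return (o+r*((z-o[2])/r[:,2])[:,None])[:,:2]
def proj(X,c):
    q=np.atleast_2d(X)@c["R"].T+c["t"]; q=q@c["mtx"].T; return q[:,:2]/q[:,2:]
def hsv(p): return cv2.cvtColor(p,cv2.COLOR_RGB2HSV)
def rect(P): # centre, sizes, angle of min-area rectangle (mm)
    return cv2.minAreaRect((P[:,:2]*1000).astype(np.float32))
E
python3 - <<'E'
from h import *
p=cv2.imread("pics/top0.png")[:,:,::-1].copy(); d=np.load("top0.npy"); c=get_calibration("top"); W=cloud(d,c); H=hsv(p)
h,s,v=[H[...,i].astype(int) for i in range(3)]; Z=W[...,2]
def box(u0,v0,u1,v1):
    m=np.zeros(h.shape,bool); m[v0:v1,u0:u1]=1; return m
def rep(n,m): print(n,m.sum(),[np.round(x,1) for x in rect(W[m])],"z",np.round(np.nanpercentile(Z[m],[2,50,98]),4))
b=(h>100)&(h<128)&(s>120)&box(240,180,365,280)
rep("bin rim",b&(Z>.08))
y=(h>20)&(h<32)&(s>150)&box(222,125,340,222)&(Z<.01)
ys=y&box(222,125,340,190); rep("tape",y)
r=((h<8)|(h>172))&(s>150)&box(80,150,210,280)
rep("tray all",r); rep("tray rim",r&(Z>.034))
g=(v<70)&box(80,150,210,280)&(Z>.085); rep("grip",g)
m=box(80,145,210,280)&(v<60)&(Z<.012); rep("mat",m)
rep("tin",box(180,100,222,150)&(Z>.105)); rep("mug",box(365,85,412,140)&(Z>.086))
for n,bx in dict(brass=(205,232,242,270),copper=(398,228,428,256),white=(440,254,466,280),purple=(370,258,400,288),teal=(420,285,448,314)).items():
    mm=box(*bx)&(Z>.011); rep(n,mm); 
rep("axle",box(415,140,460,190)&(Z>.09)); rep("hub",box(400,140,460,200)&(abs(Z-.055)<.003)); rep("tyre",box(385,130,478,215)&(Z>.035)&(Z<.05))
E
```

```text
bin rim 634 [array([458. , -11.5]), array([149.2, 199.3]), np.float64(10.1)] z [0.0812 0.0856 0.0889]
tape 1530 [array([608.4,  37.3]), array([222. , 271.5]), np.float64(2.1)] z [-0.0018  0.0018  0.0053]
tray all 3025 [array([512.5, 384.3]), array([183.8, 161.1]), np.float64(52.4)] z [0.0042 0.0134 0.0416]
tray rim 384 [array([506.4, 370.4]), array([176.8, 154.2]), np.float64(52.1)] z [0.0345 0.0395 0.0778]
grip 190 [array([470.5, 323.7]), array([62.4, 14.4]), np.float64(52.5)] z [0.0873 0.1013 0.1045]
mat 3551 [array([514.2, 384.6]), array([260.2, 202.8]), np.float64(35.4)] z [-0.      0.0037  0.0086]
tin 493 [array([715.1, 233.7]), array([59. , 57.7]), np.float64(1.9)] z [0.107  0.1106 0.1137]
mug 191 [array([ 753. , -231.2]), array([77.4, 80.4]), np.float64(45.5)] z [0.0864 0.0897 0.0933]
brass 496 [array([409.7, 177.6]), array([64.1, 64.1]), np.float64(45.6)] z [0.0119 0.0154 0.0188]
copper 265 [array([ 431.3, -287.7]), array([46.9, 49.1]), np.float64(0.1)] z [0.0116 0.0155 0.0189]
white 178 [array([ 371.7, -381.6]), array([41.5, 38.6]), np.float64(90.0)] z [0.0114 0.0152 0.0194]
purple 272 [array([ 356. , -218.1]), array([45.6, 49.1]), np.float64(0.0)] z [0.0117 0.0153 0.0187]
teal 179 [array([ 293.5, -334.1]), array([40.5, 40.1]), np.float64(63.3)] z [0.0123 0.0156 0.0191]
axle 63 [array([ 602.1, -336.7]), array([15.2, 13.3]), np.float64(30.3)] z [0.0908 0.1095 0.1182]
hub 767 [array([ 601.8, -337.6]), array([103.3, 108.1]), np.float64(44.4)] z [0.0521 0.0548 0.0577]
tyre 2463 [array([ 603., -338.]), array([175.4, 176.4]), np.float64(45.9)] z [0.0384 0.0466 0.0498]
```

```bash
cat >> h.py <<'E'
import json
from scipy.spatial.transform import Rotation as Ro
def pose():
    s=state(); R=Ro.from_rotvec(s["ee_rot"]).as_matrix(); return s["eef_pos"],np.arctan2(R[1,1],R[0,1]),s
def plan(wps,g,pos=None,az=None,vmax=55,smax=9.,rows=None):
    """wps: list of (x,y,z[m],az[deg]) targets; prints rows in calls of 8"""
    if pos is None: pos,az,_=pose()
    pos=np.array(pos,float); out=[]
    for w in wps:
        T=np.array(w[:3]); dz=np.rad2deg((np.deg2rad(w[3])-az+np.pi/2)%np.pi-np.pi/2) if len(w)==4 else np.rad2deg(np.deg2rad(w[3])-az)
        n=max(1,int(np.ceil(np.linalg.norm(T-pos)*1000/vmax-1e-6)),int(np.ceil(abs(dz)/smax-1e-6)))
        if rows: n=max(n,rows)
        d=(T-pos)/n
        for i in range(n):
            y=np.array([np.cos(az),np.sin(az),0]); x=np.array([y[1]*-1,y[0],0])
            out.append(dict(dx=round(float(d@x)/.5,4),dy=round(float(d@y)/.5,4),dz=round(float(-d[2])/.5,4),spin=round(float(-dz/n/90),4),gripper=g))
            az+=np.deg2rad(dz/n)
        pos=T
    while len(out)%8: out.append(dict(gripper=g))
    for i in range(0,len(out),8): print(json.dumps(out[i:i+8]).replace(" ",""))
E
python3 - <<'E'
from h import *
print(pose()[:2])
plan([(.385,-.0242,.2,10.1),(.3866,-.0242,.12,10.1)],.45)
E
```

```text
(array([0.14036251, 0.55718576, 0.2305735 ]), np.float64(1.323973655608278))
[{"dx":-0.0632,"dy":-0.084,"dz":0.0051,"spin":0.0609,"gripper":0.45},{"dx":-0.0709,"dy":-0.0776,"dz":0.0051,"spin":0.0609,"gripper":0.45},{"dx":-0.078,"dy":-0.0704,"dz":0.0051,"spin":0.0609,"gripper":0.45},{"dx":-0.0844,"dy":-0.0627,"dz":0.0051,"spin":0.0609,"gripper":0.45},{"dx":-0.09,"dy":-0.0543,"dz":0.0051,"spin":0.0609,"gripper":0.45},{"dx":-0.0948,"dy":-0.0455,"dz":0.0051,"spin":0.0609,"gripper":0.45},{"dx":-0.0987,"dy":-0.0362,"dz":0.0051,"spin":0.0609,"gripper":0.45},{"dx":-0.1017,"dy":-0.0266,"dz":0.0051,"spin":0.0609,"gripper":0.45}]
[{"dx":-0.1038,"dy":-0.0168,"dz":0.0051,"spin":0.0609,"gripper":0.45},{"dx":-0.1049,"dy":-0.0068,"dz":0.0051,"spin":0.0609,"gripper":0.45},{"dx":-0.1051,"dy":0.0032,"dz":0.0051,"spin":0.0609,"gripper":0.45},{"dx":-0.1043,"dy":0.0132,"dz":0.0051,"spin":0.0609,"gripper":0.45},{"dx":-0.0003,"dy":0.0016,"dz":0.08,"spin":0.0,"gripper":0.45},{"dx":-0.0003,"dy":0.0016,"dz":0.08,"spin":0.0,"gripper":0.45},{"gripper":0.45},{"gripper":0.45}]
```

Emit:
{"api": "drive_tool", "payload": {"plan": [{"dx":-0.063,"dy":-0.084,"dz":0.005,"spin":0.061,"gripper":0.45},{"dx":-0.071,"dy":-0.078,"dz":0.005,"spin":0.061,"gripper":0.45},{"dx":-0.078,"dy":-0.07,"dz":0.005,"spin":0.061,"gripper":0.45},{"dx":-0.084,"dy":-0.063,"dz":0.005,"spin":0.061,"gripper":0.45},{"dx":-0.09,"dy":-0.054,"dz":0.005,"spin":0.061,"gripper":0.45},{"dx":-0.095,"dy":-0.0455,"dz":0.005,"spin":0.061,"gripper":0.45},{"dx":-0.099,"dy":-0.036,"dz":0.005,"spin":0.061,"gripper":0.45},{"dx":-0.102,"dy":-0.027,"dz":0.005,"spin":0.061,"gripper":0.45}], "grip_force": 50}}

```text
t: 1.1
eef_pos: [0.3035, 0.1681, 0.2112]
ee_rot: [1.528, 2.745, 0.0]
ft_force: [1.3, 0.3, -0.1]
gripper_width: 0.45
```

Emit:
{"api": "drive_tool", "payload": {"plan": [{"dx":-0.104,"dy":-0.017,"dz":0.005,"spin":0.061,"gripper":0.45},{"dx":-0.105,"dy":-0.007,"dz":0.005,"spin":0.061,"gripper":0.45},{"dx":-0.105,"dy":0.003,"dz":0.005,"spin":0.061,"gripper":0.45},{"dx":-0.104,"dy":0.013,"dz":0.005,"spin":0.061,"gripper":0.45},{"dy":0.0016,"dz":0.08,"gripper":0.45},{"dy":0.0016,"dz":0.08,"gripper":0.45},{"gripper":0.45},{"gripper":0.45}]}}

```text
$.plan[4]: bad value
```

Run:
```python
from h import *
a=pose(); print(a[0],np.rad2deg(a[1]),a[2]["gripper_width"],a[2]["t"])
p,d,c=shot("wrist","w1"); print(proj([[.3866,-.0242,.085]],c))
plan([(.3866,-.0242,.055,10.1)],.45,vmax=40)
```

```text
[0.30352753 0.16805982 0.21116058] 31.791169965591617 0.4497009551485372 1.1
[[251.38303529 391.75196746]]
[{"dx":-0.0578,"dy":-0.0079,"dz":0.0445,"spin":0.0338,"gripper":0.45},{"dx":-0.0581,"dy":-0.0048,"dz":0.0445,"spin":0.0338,"gripper":0.45},{"dx":-0.0583,"dy":-0.0017,"dz":0.0445,"spin":0.0338,"gripper":0.45},{"dx":-0.0583,"dy":0.0014,"dz":0.0445,"spin":0.0338,"gripper":0.45},{"dx":-0.0582,"dy":0.0045,"dz":0.0445,"spin":0.0338,"gripper":0.45},{"dx":-0.0579,"dy":0.0075,"dz":0.0445,"spin":0.0338,"gripper":0.45},{"dx":-0.0574,"dy":0.0106,"dz":0.0445,"spin":0.0338,"gripper":0.45},{"gripper":0.45}]
```

Every row needs all its fields, so I'll give them all.

Emit:
{"api": "drive_tool", "payload": {"plan": [{"dx":-0.104,"dy":-0.017,"dz":0.005,"spin":0.061,"gripper":0.45},{"dx":-0.105,"dy":-0.007,"dz":0.005,"spin":0.061,"gripper":0.45},{"dx":-0.105,"dy":0.003,"dz":0.005,"spin":0.061,"gripper":0.45},{"dx":-0.104,"dy":0.013,"dz":0.005,"spin":0.061,"gripper":0.45},{"dx":0,"dy":0.0016,"dz":0.08,"spin":0,"gripper":0.45},{"dx":0,"dy":0.0016,"dz":0.08,"spin":0,"gripper":0.45},{"dx":0,"dy":0,"dz":0,"spin":0,"gripper":0.45},{"dx":0,"dy":0,"dz":0,"spin":0,"gripper":0.45}]}}

```text
t: 2.15
eef_pos: [0.3866, -0.0239, 0.1223]
ee_rot: [2.018, 2.406, 0.002]
ft_force: [1.0, 0.4, -0.5]
gripper_width: 0.451
```

```bash
sed -i 's/out.append(dict(gripper=g))/out.append(dict(dx=0,dy=0,dz=0,spin=0,gripper=g))/' h.py
python3 - <<'E'
from h import *
a=pose(); print(a[0],np.rad2deg(a[1]),a[2]["gripper_width"],a[2]["t"])
p,d,c=shot("wrist","w1"); print(proj([[.3866,-.0242,.085],list(a[0])],c))
p,d,c=shot("top"); W=cloud(d,c);H=hsv(p);h,s=H[...,0],H[...,1]
print(rect(W[(h>100)&(h<128)&(s>120)&(W[...,2]>.08)&(W[...,2]<.092)]))
plan([(.3866,-.0242,.055,10.1)],.45,vmax=40)
E
```

```text
[ 0.38661602 -0.02393104  0.12229474] 10.00918279785714 0.4513804357901458 2.15
[[281.25462883 232.96451069]
 [281.4713864  259.90551215]]
((438.59271240234375, 94.32862091064453), (148.35342407226562, 415.9437561035156), 11.197375297546387)
[{"dx":-0.0002,"dy":-0.0005,"dz":0.0678,"spin":-0.0005,"gripper":0.45},{"dx":-0.0002,"dy":-0.0005,"dz":0.0678,"spin":-0.0005,"gripper":0.45},{"dx":0,"dy":0,"dz":0,"spin":0,"gripper":0.45},{"dx":0,"dy":0,"dz":0,"spin":0,"gripper":0.45},{"dx":0,"dy":0,"dz":0,"spin":0,"gripper":0.45},{"dx":0,"dy":0,"dz":0,"spin":0,"gripper":0.45},{"dx":0,"dy":0,"dz":0,"spin":0,"gripper":0.45},{"dx":0,"dy":0,"dz":0,"spin":0,"gripper":0.45}]
```

View pics/w1.png

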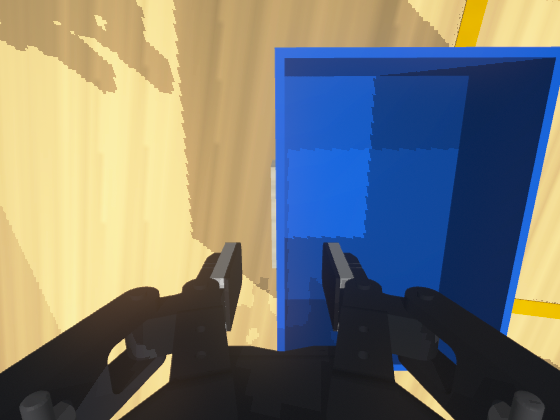

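The wrist view shows the bin's -x wall (col ~280) midway between the fingers (cols 240 and 325), so I'll go down and pinch it.

Emit:
{"api": "drive_tool", "payload": {"plan": [{"dx":0,"dy":0,"dz":0.068,"spin":0,"gripper":0.45},{"dx":0,"dy":0,"dz":0.066,"spin":0,"gripper":0.45},{"dx":0,"dy":0,"dz":0,"spin":0,"gripper":0.45},{"dx":0,"dy":0,"dz":0,"spin":0,"gripper":0},{"dx":0,"dy":0,"dz":0,"spin":0,"gripper":0},{"dx":0,"dy":0,"dz":0,"spin":0,"gripper":0},{"dx":0,"dy":0,"dz":0,"spin":0,"gripper":0},{"dx":0,"dy":0,"dz":0,"spin":0,"gripper":0}], "grip_force": 40}}

```text
t: 3.25
eef_pos: [0.3863, -0.0242, 0.0558]
ee_rot: [2.018, 2.406, 0.001]
ft_force: [-1.3, 0.3, 6.0]
gripper_width: 0.049
```

Run:
```python
from h import *
a=pose(); print(a[0],np.rad2deg(a[1]),a[2]["gripper_width"],a[2]["ft_force"])
x,y=.6084,.0373; t=np.deg2rad(2.1)
plan([(x-.0725*np.cos(t),y-.0725*np.sin(t),a[0][2],2.1)],0,vmax=14)
```

```text
[ 0.38626343 -0.02421143  0.05575074] 10.015314788251859 0.04944365058738735 [-1.25653543  0.30756559  5.96214272]
[{"dx":0.0053,"dy":0.0263,"dz":-0.0,"spin":0.0073,"gripper":0},{"dx":0.0056,"dy":0.0262,"dz":-0.0,"spin":0.0073,"gripper":0},{"dx":0.0059,"dy":0.0261,"dz":-0.0,"spin":0.0073,"gripper":0},{"dx":0.0062,"dy":0.0261,"dz":-0.0,"spin":0.0073,"gripper":0},{"dx":0.0065,"dy":0.026,"dz":-0.0,"spin":0.0073,"gripper":0},{"dx":0.0068,"dy":0.0259,"dz":-0.0,"spin":0.0073,"gripper":0},{"dx":0.0071,"dy":0.0258,"dz":-0.0,"spin":0.0073,"gripper":0},{"dx":0.0074,"dy":0.0258,"dz":-0.0,"spin":0.0073,"gripper":0}]
[{"dx":0.0077,"dy":0.0257,"dz":-0.0,"spin":0.0073,"gripper":0},{"dx":0.008,"dy":0.0256,"dz":-0.0,"spin":0.0073,"gripper":0},{"dx":0.0083,"dy":0.0255,"dz":-0.0,"spin":0.0073,"gripper":0},{"dx":0.0086,"dy":0.0254,"dz":-0.0,"spin":0.0073,"gripper":0},{"dx":0,"dy":0,"dz":0,"spin":0,"gripper":0},{"dx":0,"dy":0,"dz":0,"spin":0,"gripper":0},{"dx":0,"dy":0,"dz":0,"spin":0,"gripper":0},{"dx":0,"dy":0,"dz":0,"spin":0,"gripper":0}]
```

Emit:
{"api": "drive_tool", "payload": {"plan": [{"dx":0.0053,"dy":0.0263,"dz":0,"spin":0.0073,"gripper":0},{"dx":0.0056,"dy":0.0262,"dz":0,"spin":0.0073,"gripper":0},{"dx":0.0059,"dy":0.0261,"dz":0,"spin":0.0073,"gripper":0},{"dx":0.0062,"dy":0.0261,"dz":0,"spin":0.0073,"gripper":0},{"dx":0.0065,"dy":0.026,"dz":0,"spin":0.0073,"gripper":0},{"dx":0.0068,"dy":0.026,"dz":0,"spin":0.0073,"gripper":0},{"dx":0.0071,"dy":0.026,"dz":0,"spin":0.0073,"gripper":0},{"dx":0.0074,"dy":0.026,"dz":0,"spin":0.0073,"gripper":0}]}}

```text
t: 4.25
eef_pos: [0.4788, 0.0139, 0.0557]
ee_rot: [-2.122, -2.304, 0.017]
ft_force: [-20.2, -6.7, 20.9]
gripper_width: 0.048
```

Emit:
{"api": "drive_tool", "payload": {"plan": [{"dx":0.0077,"dy":0.0257,"dz":0,"spin":0.0073,"gripper":0},{"dx":0.008,"dy":0.0256,"dz":0,"spin":0.0073,"gripper":0},{"dx":0.0083,"dy":0.0255,"dz":0,"spin":0.0073,"gripper":0},{"dx":0.0086,"dy":0.0255,"dz":0,"spin":0.0073,"gripper":0},{"dx":0,"dy":0,"dz":0,"spin":0,"gripper":0},{"dx":0,"dy":0,"dz":0,"spin":0,"gripper":0},{"dx":0,"dy":0,"dz":0,"spin":0,"gripper":0.3},{"dx":0,"dy":0,"dz":0,"spin":0,"gripper":0.3}]}}

```text
t: 5.25
eef_pos: [0.5366, 0.0347, 0.055]
ee_rot: [2.179, 2.261, 0.003]
ft_force: [-0.6, -0.0, 0.4]
gripper_width: 0.301
```

Emit:
{"api": "drive_tool", "payload": {"plan": [{"dx":0,"dy":0,"dz":0,"spin":0,"gripper":0.4},{"dx":0,"dy":0,"dz":0,"spin":0,"gripper":0.4},{"dx":0,"dy":0,"dz":-0.05,"spin":0,"gripper":0.4},{"dx":0,"dy":0,"dz":-0.1,"spin":0,"gripper":0.4},{"dx":0,"dy":0,"dz":-0.1,"spin":0,"gripper":0.6},{"dx":0,"dy":0,"dz":-0.1,"spin":0,"gripper":0.6},{"dx":0,"dy":0,"dz":-0.05,"spin":0,"gripper":0.6},{"dx":0,"dy":0,"dz":0,"spin":0,"gripper":0.6}]}}

```text
t: 6.25
eef_pos: [0.5369, 0.0346, 0.2563]
ee_rot: [2.178, 2.259, 0.006]
ft_force: [-0.8, -0.2, -0.9]
gripper_width: 0.598
```

Run:
```python
from h import *
a=pose(); print(a[0],np.rad2deg(a[1]),a[2]["gripper_width"],a[2]["ft_force"],a[2]["joints"].round(2))
p,d,c=shot("side","side1"); W=cloud(d,c);H=hsv(p);h,s=H[...,0],H[...,1];Z=W[...,2];X=W[...,0]
print(rect(W[(h>100)&(h<128)&(s>120)&(Z>.08)&(Z<.092)&(X>.4)]))
p,d,c=shot("top","top1"); W=cloud(d,c);H=hsv(p);h,s=H[...,0],H[...,1];Z=W[...,2];X,Y=W[...,0],W[...,1]
print(rect(W[(h>100)&(h<128)&(s>120)&(Z>.08)&(Z<.092)&(X>.45)&(abs(Y-.037)<.15)]))
# pick grip rear: plate centre (470.5,323.7), axis 52.4
```

```text
[0.53685726 0.03464973 0.25628361] 2.0954562101028396 0.5983332376038119 [-0.83571154 -0.1930576  -0.89215616] [0.04 0.24 1.61 0.   1.28 0.01]
((609.10595703125, 36.989051818847656), (150.25079345703125, 204.1943817138672), 1.5357539653778076)
((535.2503662109375, 34.116302490234375), (5.731024742126465, 166.98036193847656), 1.8407185077667236)
```

View pics/side1.png

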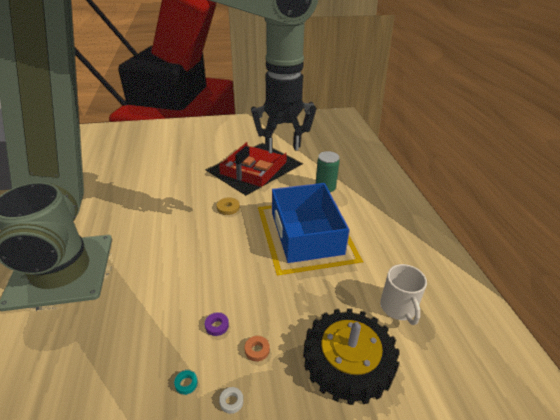

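The bin stands in the rectangle at (609,37) mm, yaw about 1.7°, with tin and mug untouched. Next, over to the rear of the tray's grip.

Run:
```python
from h import *
plan([(.4575,.3068,.17,-37.6)],.5)
```

```text
[{"dx":0.0916,"dy":-0.0226,"dz":0.0277,"spin":0.0735,"gripper":0.5},{"dx":0.0884,"dy":-0.033,"dz":0.0277,"spin":0.0735,"gripper":0.5},{"dx":0.084,"dy":-0.0429,"dz":0.0277,"spin":0.0735,"gripper":0.5},{"dx":0.0785,"dy":-0.0523,"dz":0.0277,"spin":0.0735,"gripper":0.5},{"dx":0.072,"dy":-0.061,"dz":0.0277,"spin":0.0735,"gripper":0.5},{"dx":0.0644,"dy":-0.0689,"dz":0.0277,"spin":0.0735,"gripper":0.5},{"dx":0,"dy":0,"dz":0,"spin":0,"gripper":0.5},{"dx":0,"dy":0,"dz":0,"spin":0,"gripper":0.5}]
```

Emit:
{"api": "drive_tool", "payload": {"plan": [{"dx":0.0916,"dy":-0.0226,"dz":0.028,"spin":0.0735,"gripper":0.5},{"dx":0.0884,"dy":-0.033,"dz":0.028,"spin":0.0735,"gripper":0.5},{"dx":0.084,"dy":-0.043,"dz":0.028,"spin":0.0735,"gripper":0.5},{"dx":0.0785,"dy":-0.052,"dz":0.028,"spin":0.0735,"gripper":0.5},{"dx":0.072,"dy":-0.061,"dz":0.028,"spin":0.0735,"gripper":0.5},{"dx":0.0644,"dy":-0.069,"dz":0.027,"spin":0.0735,"gripper":0.5},{"dx":0,"dy":0,"dz":0,"spin":0,"gripper":0.5},{"dx":0,"dy":0,"dz":0,"spin":0,"gripper":0.5}], "grip_force": 120}}

```text
t: 7.35
eef_pos: [0.4576, 0.3061, 0.1695]
ee_rot: [2.817, 1.389, -0.004]
ft_force: [0.3, -1.3, 0.2]
gripper_width: 0.504
```

Run:
```python
from h import *
a=pose(); print(a[0],np.rad2deg(a[1]))
p,d,c=shot("wrist","w2"); W=cloud(d,c); Z=W[...,2]; v=hsv(p)[...,2]
near=np.hypot(W[...,0]-.4705,W[...,1]-.3237)<.05
m=near&(Z>.093)&(Z<.107)&(v<90); print(m.sum(),rect(W[m]),np.nanmedian(Z[m]))
print(proj([[.4705,.3237,.101],[.4575,.3068,.101]],c))
```

```text
[0.45758568 0.30606058 0.16949825] -37.52521204011211
1826 ((469.71484375, 325.55609130859375), (61.42959213256836, 13.921040534973145), 52.11859893798828) 0.10012322524627476
[[280.79829454 185.06915355]
 [280.76864897 215.59159332]]
```

View pics/w2.png

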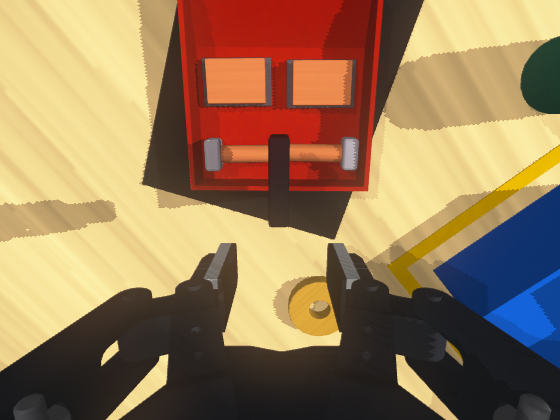

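Both pads and both bolts are in the tray, and the grip plate (col 280, rows 135-225) is centred on the fingers. I'll pinch its rear end.

Run:
```python
from h import *
plan([(.4568,.309,.084,-37.9)],.5,vmax=32)
```

```text
[{"dx":0.0012,"dy":-0.002,"dz":0.0574,"spin":0.0011,"gripper":0.5},{"dx":0.0012,"dy":-0.002,"dz":0.0574,"spin":0.0011,"gripper":0.5},{"dx":0.0012,"dy":-0.002,"dz":0.0574,"spin":0.0011,"gripper":0.5},{"dx":0,"dy":0,"dz":0,"spin":0,"gripper":0.5},{"dx":0,"dy":0,"dz":0,"spin":0,"gripper":0.5},{"dx":0,"dy":0,"dz":0,"spin":0,"gripper":0.5},{"dx":0,"dy":0,"dz":0,"spin":0,"gripper":0.5},{"dx":0,"dy":0,"dz":0,"spin":0,"gripper":0.5}]
```

Emit:
{"api": "drive_tool", "payload": {"plan": [{"dx":0.0012,"dy":-0.002,"dz":0.057,"spin":0.001,"gripper":0.5},{"dx":0.0012,"dy":-0.002,"dz":0.057,"spin":0.001,"gripper":0.5},{"dx":0.0012,"dy":-0.002,"dz":0.057,"spin":0.001,"gripper":0.5},{"dx":0,"dy":0,"dz":0,"spin":0,"gripper":0.5},{"dx":0,"dy":0,"dz":0,"spin":0,"gripper":0},{"dx":0,"dy":0,"dz":0,"spin":0,"gripper":0},{"dx":0,"dy":0,"dz":0,"spin":0,"gripper":0},{"dx":0,"dy":0,"dz":0,"spin":0,"gripper":0}], "grip_force": 120}}

```text
t: 8.4
eef_pos: [0.4579, 0.3102, 0.0872]
ee_rot: [2.822, 1.381, 0.005]
ft_force: [-0.7, -2.6, 6.0]
gripper_width: 0.124
```

Emit:
{"api": "drive_tool", "payload": {"plan": [{"dx":0,"dy":0,"dz":0,"spin":0,"gripper":0},{"dx":0,"dy":0,"dz":0,"spin":0,"gripper":0},{"dx":0,"dy":0,"dz":-0.01,"spin":0,"gripper":0},{"dx":0,"dy":0,"dz":-0.01,"spin":0,"gripper":0},{"dx":0,"dy":0,"dz":-0.01,"spin":0,"gripper":0},{"dx":0,"dy":0,"dz":-0.01,"spin":0,"gripper":0},{"dx":0,"dy":0,"dz":0,"spin":0,"gripper":0},{"dx":0,"dy":0,"dz":0,"spin":0,"gripper":0}]}}

```text
t: 9.4
eef_pos: [0.4567, 0.3099, 0.1052]
ee_rot: [-2.822, -1.381, 0.001]
ft_force: [-0.5, 0.1, -6.5]
gripper_width: 0.12
```

```bash
cat >> h.py <<'E'
def tilt(cam="side",name=None,red=True):
    "tilt of tray from side walls' top / floor points: fit plane to red+parts points"
    p,d,c=shot(cam,name); W=cloud(d,c); H=hsv(p); return p,d,c,W,H
E
python3 - <<'E'
from h import *
a=pose(); print(a[0],np.rad2deg(a[1]),a[2]["gripper_width"],a[2]["ft_force"],a[2]["moment"])
p,d,c=shot("wrist","w3"); W=cloud(d,c); H=hsv(p)
r=((H[...,0]<6)|(H[...,0]>174))&(H[...,1]>150)&np.isfinite(W[...,0])
P=W[r]; ax=np.array([np.cos(np.deg2rad(52.1)),np.sin(np.deg2rad(52.1))]); q=(P[:,:2]-a[0][:2])@ax
for lo in range(0,180,20):
    m=(q*1000>lo)&(q*1000<lo+20)
    if m.sum()>20: print(lo,m.sum(),np.percentile(P[m,2],[5,50,95]).round(4))
E
```

```text
[0.45672393 0.30993552 0.10518617] -37.86109081144361 0.11999198096241881 [-0.47969949  0.06752164 -6.47481568] [-0.33226828  0.25719874  0.00135198]
0 6410 [0.0231 0.0257 0.0565]
20 2050 [0.0226 0.0312 0.0564]
40 7910 [0.0222 0.0235 0.0555]
60 5249 [0.022  0.0235 0.055 ]
80 3066 [0.0218 0.0327 0.0551]
100 6763 [0.0213 0.0228 0.0543]
120 7520 [0.0228 0.0256 0.0443]
```

The tray lifted level (about 1° sag, 6.5 N). Now carrying it slowly to the bin.

Run:
```python
from h import *
plan([(.4567,.3099,.20,-37.86),(.519,.0342,.262,-88.2)],0,vmax=24)
```

```text
[{"dx":0.0,"dy":0.0,"dz":-0.0475,"spin":-0.0,"gripper":0},{"dx":0.0,"dy":0.0,"dz":-0.0475,"spin":-0.0,"gripper":0},{"dx":0.0,"dy":0.0,"dz":-0.0475,"spin":-0.0,"gripper":0},{"dx":0.0,"dy":0.0,"dz":-0.0475,"spin":-0.0,"gripper":0},{"dx":-0.0276,"dy":0.0336,"dz":-0.0095,"spin":0.043,"gripper":0},{"dx":-0.0253,"dy":0.0354,"dz":-0.0095,"spin":0.043,"gripper":0},{"dx":-0.0228,"dy":0.037,"dz":-0.0095,"spin":0.043,"gripper":0},{"dx":-0.0203,"dy":0.0385,"dz":-0.0095,"spin":0.043,"gripper":0}]
[{"dx":-0.0176,"dy":0.0398,"dz":-0.0095,"spin":0.043,"gripper":0},{"dx":-0.0149,"dy":0.0409,"dz":-0.0095,"spin":0.043,"gripper":0},{"dx":-0.0121,"dy":0.0418,"dz":-0.0095,"spin":0.043,"gripper":0},{"dx":-0.0093,"dy":0.0425,"dz":-0.0095,"spin":0.043,"gripper":0},{"dx":-0.0064,"dy":0.043,"dz":-0.0095,"spin":0.043,"gripper":0},{"dx":-0.0035,"dy":0.0433,"dz":-0.0095,"spin":0.043,"gripper":0},{"dx":-0.0005,"dy":0.0435,"dz":-0.0095,"spin":0.043,"gripper":0},{"dx":0.0024,"dy":0.0434,"dz":-0.0095,"spin":0.043,"gripper":0}]
[{"dx":0.0053,"dy":0.0432,"dz":-0.0095,"spin":0.043,"gripper":0},{"dx":0,"dy":0,"dz":0,"spin":0,"gripper":0},{"dx":0,"dy":0,"dz":0,"spin":0,"gripper":0},{"dx":0,"dy":0,"dz":0,"spin":0,"gripper":0},{"dx":0,"dy":0,"dz":0,"spin":0,"gripper":0},{"dx":0,"dy":0,"dz":0,"spin":0,"gripper":0},{"dx":0,"dy":0,"dz":0,"spin":0,"gripper":0},{"dx":0,"dy":0,"dz":0,"spin":0,"gripper":0}]
```

Emit:
{"api": "drive_tool", "payload": {"plan": [{"dx":0,"dy":0,"dz":-0.02,"spin":0,"gripper":0},{"dx":0,"dy":0,"dz":-0.04,"spin":0,"gripper":0},{"dx":0,"dy":0,"dz":-0.05,"spin":0,"gripper":0},{"dx":0,"dy":0,"dz":-0.05,"spin":0,"gripper":0},{"dx":0,"dy":0,"dz":-0.03,"spin":0,"gripper":0},{"dx":-0.0138,"dy":0.0168,"dz":-0.0048,"spin":0.0215,"gripper":0},{"dx":-0.0138,"dy":0.0168,"dz":-0.0048,"spin":0.0215,"gripper":0},{"dx":-0.0253,"dy":0.0354,"dz":-0.0095,"spin":0.043,"gripper":0}]}}

```text
t: 10.45
eef_pos: [0.4654, 0.2664, 0.2086]
ee_rot: [2.91, 1.183, -0.005]
ft_force: [0.5, -0.3, -6.8]
gripper_width: 0.126
```

Emit:
{"api": "drive_tool", "payload": {"plan": [{"dx":-0.0228,"dy":0.037,"dz":-0.0095,"spin":0.043,"gripper":0},{"dx":-0.0203,"dy":0.0385,"dz":-0.0095,"spin":0.043,"gripper":0},{"dx":-0.0176,"dy":0.04,"dz":-0.0095,"spin":0.043,"gripper":0},{"dx":-0.015,"dy":0.041,"dz":-0.0095,"spin":0.043,"gripper":0},{"dx":-0.012,"dy":0.042,"dz":-0.0095,"spin":0.043,"gripper":0},{"dx":-0.0093,"dy":0.0425,"dz":-0.0095,"spin":0.043,"gripper":0},{"dx":-0.0064,"dy":0.043,"dz":-0.0095,"spin":0.043,"gripper":0},{"dx":-0.0035,"dy":0.0433,"dz":-0.0095,"spin":0.043,"gripper":0}]}}

```text
t: 11.45
eef_pos: [0.5039, 0.096, 0.2468]
ee_rot: [3.121, 0.361, -0.004]
ft_force: [-0.0, -0.5, -6.3]
gripper_width: 0.126
```

Emit:
{"api": "drive_tool", "payload": {"plan": [{"dx":-0.0005,"dy":0.0435,"dz":-0.0095,"spin":0.043,"gripper":0},{"dx":0.0024,"dy":0.0434,"dz":-0.0095,"spin":0.043,"gripper":0},{"dx":0.0026,"dy":0.0216,"dz":-0.0048,"spin":0.0215,"gripper":0},{"dx":0.0026,"dy":0.0216,"dz":-0.0048,"spin":0.0215,"gripper":0},{"dx":0,"dy":0,"dz":0,"spin":0,"gripper":0},{"dx":0,"dy":0,"dz":0,"spin":0,"gripper":0},{"dx":0,"dy":0,"dz":0,"spin":0,"gripper":0},{"dx":0,"dy":0,"dz":0,"spin":0,"gripper":0}]}}

```text
t: 12.45
eef_pos: [0.5185, 0.0343, 0.2621]
ee_rot: [-3.141, -0.051, 0.0]
ft_force: [-0.7, -0.2, -7.1]
gripper_width: 0.127
```

Run:
```python
from h import *
a=pose(); print(a[0],np.rad2deg(a[1]),a[2]["gripper_width"],a[2]["ft_force"],a[2]["moment"])
p,d,c=shot("side","side2"); W=cloud(d,c);H=hsv(p);h,s=H[...,0],H[...,1];Z=W[...,2];X=W[...,0]
print(rect(W[(h>100)&(h<128)&(s>120)&(Z>.08)&(Z<.092)&(X>.4)]))
```

```text
[0.51845115 0.03428173 0.26207476] -88.13229460840166 0.1265751805847314 [-0.67836803 -0.20260778 -7.10763281] [-0.02147477  0.38826099 -0.02464187]
((607.9447021484375, 34.07390594482422), (147.63934326171875, 199.18324279785156), 1.8495733737945557)
```

View pics/side2.png

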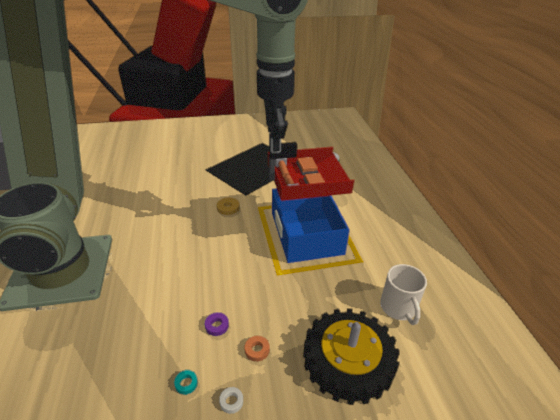

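The tray is level over the bin (lip near the far side). I'll ease the grip so it swings lip-down in the pads.

Emit:
{"api": "drive_tool", "payload": {"plan": [{"dx":0,"dy":0,"dz":0,"spin":0,"gripper":0},{"dx":0,"dy":0,"dz":0,"spin":0,"gripper":0},{"dx":0,"dy":0,"dz":0,"spin":0,"gripper":0},{"dx":0,"dy":0,"dz":0,"spin":0,"gripper":0},{"dx":0,"dy":0,"dz":0,"spin":0,"gripper":0},{"dx":0,"dy":0,"dz":0,"spin":0,"gripper":0},{"dx":0,"dy":0,"dz":0,"spin":0,"gripper":0},{"dx":0,"dy":0,"dz":0,"spin":0,"gripper":0}], "grip_force": 40}}

```text
t: 13.5
eef_pos: [0.5186, 0.0339, 0.2622]
ee_rot: [-3.141, -0.05, -0.0]
ft_force: [-0.3, 0.4, -5.6]
gripper_width: 0.128
```

```bash
cat >> h.py <<'E'
def traytilt():
    "tilt of the red tray side walls seen by side camera, and lowest red point"
    p,d,c=shot("side"); W=cloud(d,c); H=hsv(p)
    r=((H[...,0]<6)|(H[...,0]>174))&(H[...,1]>150)&(W[...,0]>.35)&(W[...,0]<.75)&(abs(W[...,1]-.04)<.13)&(W[...,2]>.02)
    P=W[r]; 
    near=P[P[:,1]<np.percentile(P[:,1],8)]  # -y side wall
    u,s,v=np.linalg.svd(near[:,[0,2]]-near[:,[0,2]].mean(0),full_matrices=False)
    print("red",r.sum(),"min",P.min(0).round(3),"max",P.max(0).round(3),"wall slope deg",np.rad2deg(np.arctan(v[0,1]/v[0,0])).round(1))
E
python3 - <<'E'
from h import *
a=pose(); print(a[2]["ft_force"],a[2]["moment"],a[2]["gripper_width"]); traytilt()
E
```

```text
[-0.32665929  0.36744584 -5.57125679] [-0.0517266   0.32155963  0.00364789] 0.12773194319414166
red 2286 min [ 0.509 -0.045  0.177] max [0.688 0.115 0.26 ] wall slope deg 1.0
```

Emit:
{"api": "drive_tool", "payload": {"plan": [{"dx":0,"dy":0,"dz":0,"spin":0,"gripper":0},{"dx":0,"dy":0,"dz":0,"spin":0,"gripper":0},{"dx":0,"dy":0,"dz":0,"spin":0,"gripper":0},{"dx":0,"dy":0,"dz":0,"spin":0,"gripper":0},{"dx":0,"dy":0,"dz":0,"spin":0,"gripper":0},{"dx":0,"dy":0,"dz":0,"spin":0,"gripper":0},{"dx":0,"dy":0,"dz":0,"spin":0,"gripper":0},{"dx":0,"dy":0,"dz":0,"spin":0,"gripper":0}], "grip_force": 20}}

```text
t: 14.55
eef_pos: [0.5186, 0.0339, 0.2622]
ee_rot: [-3.141, -0.05, -0.0]
ft_force: [-0.8, -0.3, -6.5]
gripper_width: 0.125
```

Run:
```python
from h import *
a=pose(); print(a[2]["ft_force"],a[2]["moment"],a[2]["gripper_width"]); traytilt()
```

```text
[-0.83474468 -0.33241124 -6.48403248] [-0.03759361  0.32319855  0.05314673] 0.12468747765503116
red 2291 min [ 0.509 -0.046  0.178] max [0.687 0.116 0.26 ] wall slope deg 1.6
```

It held even at 20 N, so I'll add an upward jerk to increase the turning moment.

Emit:
{"api": "drive_tool", "payload": {"plan": [{"dx":0,"dy":0,"dz":-0.12,"spin":0,"gripper":0},{"dx":0,"dy":0,"dz":0,"spin":0,"gripper":0},{"dx":0,"dy":0,"dz":0.02,"spin":0,"gripper":0},{"dx":0,"dy":0,"dz":0.04,"spin":0,"gripper":0},{"dx":0,"dy":0,"dz":0.04,"spin":0,"gripper":0},{"dx":0,"dy":0,"dz":0.02,"spin":0,"gripper":0},{"dx":0,"dy":0,"dz":0,"spin":0,"gripper":0},{"dx":0,"dy":0,"dz":0,"spin":0,"gripper":0}], "grip_force": 20}}

```text
t: 15.6
eef_pos: [0.519, 0.0339, 0.2625]
ee_rot: [-3.141, -0.05, -0.002]
ft_force: [0.4, -0.1, -6.8]
gripper_width: 0.125
```

Run:
```python
from h import *
a=pose(); print(a[0],a[2]["ft_force"],a[2]["moment"],a[2]["gripper_width"]); traytilt()
```

```text
[0.51896923 0.03388137 0.26249632] [ 0.39423738 -0.05347209 -6.78740935] [-0.05867953  0.36694332  0.04829793] 0.12462530336906169
red 2289 min [ 0.518 -0.045  0.178] max [0.688 0.116 0.262] wall slope deg -3.0
```

```bash
cat >> h.py <<'E'
def wtilt(name=None):
    "tray pitch (deg, + lip down) from wrist depth: floor points of red, along tool -x.. tray x dir"
    a=pose(); az=a[1]+np.pi/2; ax=np.array([np.cos(az),np.sin(az)])
    p,d,c=shot("wrist",name); W=cloud(d,c); H=hsv(p)
    r=((H[...,0]<8)|(H[...,0]>172))&(H[...,1]>150)&np.isfinite(W[...,0])
    P=W[r]; q=(P[:,:2]-a[0][:2])@ax; dz=P[:,2]-a[0][2]; lat=(P[:,:2]-a[0][:2])@np.array([-ax[1],ax[0]])
    e=abs(abs(lat)-.075)<.0035   # side wall tops
    for sgn in (-1,1):
        m=e&(lat*sgn>0)&(dz>np.interp(q,[0,.15],[-.1,-.3]))
        if m.sum()>50: 
            f=np.polyfit(q[m],dz[m],1); print("wall",sgn,m.sum(),q[m].min().round(3),q[m].max().round(3),"pitch",-np.rad2deg(np.arctan(f[0])).round(1))
    for lo in range(0,200,20):
        m=(q*1000>lo)&(q*1000<lo+20)
        if m.sum()>20: print(lo,m.sum(),(np.percentile(dz[m],[5,50,95])*1000).round(0))
E
python3 - <<'E'
from h import *
wtilt()
E
```

```text
wall -1 5247 -0.0 0.134 pitch 3.8
wall 1 5868 -0.001 0.134 pitch 2.1
0 6870 [-82. -69. -49.]
20 2784 [-83. -80. -49.]
40 7750 [-83. -82. -50.]
60 4512 [-83. -81. -50.]
80 3027 [-83. -72. -50.]
100 7752 [-84. -82. -51.]
120 7562 [-82. -79. -60.]
```

No change: the friction patch is too large. I'll take the tray back to the mat and re-pinch only its rear top corner, which has less turning friction and a longer lever.

Run:
```python
from h import *
plan([(.4617,.3158,.20,-37.9)],0,vmax=30)
plan([(.4617,.3158,.0895,-37.9)],0,pos=(.4617,.3158,.20),az=np.deg2rad(-37.9),vmax=20)
```

```text
[{"dx":-0.0097,"dy":-0.0567,"dz":0.0126,"spin":-0.0559,"gripper":0},{"dx":-0.0047,"dy":-0.0573,"dz":0.0126,"spin":-0.0559,"gripper":0},{"dx":0.0004,"dy":-0.0575,"dz":0.0126,"spin":-0.0559,"gripper":0},{"dx":0.0054,"dy":-0.0573,"dz":0.0126,"spin":-0.0559,"gripper":0},{"dx":0.0104,"dy":-0.0566,"dz":0.0126,"spin":-0.0559,"gripper":0},{"dx":0.0153,"dy":-0.0555,"dz":0.0126,"spin":-0.0559,"gripper":0},{"dx":0.0201,"dy":-0.0539,"dz":0.0126,"spin":-0.0559,"gripper":0},{"dx":0.0248,"dy":-0.0519,"dz":0.0126,"spin":-0.0559,"gripper":0}]
[{"dx":0.0292,"dy":-0.0495,"dz":0.0126,"spin":-0.0559,"gripper":0},{"dx":0.0335,"dy":-0.0468,"dz":0.0126,"spin":-0.0559,"gripper":0},{"dx":0,"dy":0,"dz":0,"spin":0,"gripper":0},{"dx":0,"dy":0,"dz":0,"spin":0,"gripper":0},{"dx":0,"dy":0,"dz":0,"spin":0,"gripper":0},{"dx":0,"dy":0,"dz":0,"spin":0,"gripper":0},{"dx":0,"dy":0,"dz":0,"spin":0,"gripper":0},{"dx":0,"dy":0,"dz":0,"spin":0,"gripper":0}]
[{"dx":0.0,"dy":0.0,"dz":0.0368,"spin":-0.0,"gripper":0},{"dx":0.0,"dy":0.0,"dz":0.0368,"spin":-0.0,"gripper":0},{"dx":0.0,"dy":0.0,"dz":0.0368,"spin":-0.0,"gripper":0},{"dx":0.0,"dy":0.0,"dz":0.0368,"spin":-0.0,"gripper":0},{"dx":0.0,"dy":0.0,"dz":0.0368,"spin":-0.0,"gripper":0},{"dx":0.0,"dy":0.0,"dz":0.0368,"spin":-0.0,"gripper":0},{"dx":0,"dy":0,"dz":0,"spin":0,"gripper":0},{"dx":0,"dy":0,"dz":0,"spin":0,"gripper":0}]
```

Emit:
{"api": "drive_tool", "payload": {"plan": [{"dx":-0.005,"dy":-0.028,"dz":0.0126,"spin":-0.028,"gripper":0},{"dx":-0.005,"dy":-0.028,"dz":0.0126,"spin":-0.028,"gripper":0},{"dx":-0.0047,"dy":-0.0573,"dz":0.0126,"spin":-0.0559,"gripper":0},{"dx":0.0004,"dy":-0.0575,"dz":0.0126,"spin":-0.0559,"gripper":0},{"dx":0.0054,"dy":-0.0573,"dz":0.0126,"spin":-0.0559,"gripper":0},{"dx":0.0104,"dy":-0.0566,"dz":0.0126,"spin":-0.0559,"gripper":0},{"dx":0.0153,"dy":-0.0555,"dz":0.0126,"spin":-0.0559,"gripper":0},{"dx":0.02,"dy":-0.054,"dz":0.0126,"spin":-0.0559,"gripper":0}], "grip_force": 120}}

```text
t: 16.7
eef_pos: [0.4764, 0.2325, 0.2112]
ee_rot: [-2.976, -1.006, 0.001]
ft_force: [0.0, 0.4, -6.1]
gripper_width: 0.119
```

Emit:
{"api": "drive_tool", "payload": {"plan": [{"dx":0.0248,"dy":-0.052,"dz":0.0126,"spin":-0.0559,"gripper":0},{"dx":0.0292,"dy":-0.0495,"dz":0.0126,"spin":-0.0559,"gripper":0},{"dx":0.0167,"dy":-0.0234,"dz":0,"spin":-0.028,"gripper":0},{"dx":0.0167,"dy":-0.0234,"dz":0,"spin":-0.028,"gripper":0},{"dx":0,"dy":0,"dz":0.03,"spin":0,"gripper":0},{"dx":0,"dy":0,"dz":0.04,"spin":0,"gripper":0},{"dx":0,"dy":0,"dz":0.04,"spin":0,"gripper":0},{"dx":0,"dy":0,"dz":0.04,"spin":0,"gripper":0}]}}

```text
t: 17.7
eef_pos: [0.4595, 0.3138, 0.1228]
ee_rot: [2.822, 1.379, -0.002]
ft_force: [-0.1, 0.3, -6.8]
gripper_width: 0.127
```

Run:
```python
from h import *
a=pose(); print(a[0],np.rad2deg(a[1]))
plan([(.4617,.3158,.089,-37.9)],0,vmax=12)
```

```text
[0.45947078 0.31376    0.12277273] -37.913092959014286
[{"dx":0.002,"dy":0.0003,"dz":0.0225,"spin":-0.0,"gripper":0},{"dx":0.002,"dy":0.0003,"dz":0.0225,"spin":-0.0,"gripper":0},{"dx":0.002,"dy":0.0003,"dz":0.0225,"spin":-0.0,"gripper":0},{"dx":0,"dy":0,"dz":0,"spin":0,"gripper":0},{"dx":0,"dy":0,"dz":0,"spin":0,"gripper":0},{"dx":0,"dy":0,"dz":0,"spin":0,"gripper":0},{"dx":0,"dy":0,"dz":0,"spin":0,"gripper":0},{"dx":0,"dy":0,"dz":0,"spin":0,"gripper":0}]
```

Emit:
{"api": "drive_tool", "payload": {"plan": [{"dx":0.002,"dy":0,"dz":0.0225,"spin":0,"gripper":0},{"dx":0.002,"dy":0,"dz":0.0225,"spin":0,"gripper":0},{"dx":0.002,"dy":0,"dz":0.0225,"spin":0,"gripper":0},{"dx":0,"dy":0,"dz":0,"spin":0,"gripper":0},{"dx":0,"dy":0,"dz":0,"spin":0,"gripper":0},{"dx":0,"dy":0,"dz":0,"spin":0,"gripper":0.4},{"dx":0,"dy":0,"dz":0,"spin":0,"gripper":0.4},{"dx":0,"dy":0,"dz":0,"spin":0,"gripper":0.4}]}}

```text
t: 18.7
eef_pos: [0.4621, 0.3179, 0.0915]
ee_rot: [-2.821, -1.381, -0.004]
ft_force: [0.4, -0.1, -0.1]
gripper_width: 0.396
```

Emit:
{"api": "drive_tool", "payload": {"plan": [{"dx":0,"dy":0,"dz":-0.04,"spin":0,"gripper":0.4},{"dx":0,"dy":0,"dz":-0.06,"spin":0,"gripper":0.4},{"dx":-0.03,"dy":0,"dz":-0.05,"spin":0,"gripper":0.4},{"dx":0,"dy":0,"dz":0,"spin":0,"gripper":0.4},{"dx":0,"dy":0,"dz":0,"spin":0,"gripper":0.4},{"dx":0,"dy":0,"dz":0,"spin":0,"gripper":0.4},{"dx":0,"dy":0,"dz":0,"spin":0,"gripper":0.4},{"dx":0,"dy":0,"dz":0,"spin":0,"gripper":0.4}]}}

```text
t: 19.7
eef_pos: [0.4521, 0.3056, 0.1649]
ee_rot: [2.822, 1.381, -0.001]
ft_force: [0.1, 0.2, -0.6]
gripper_width: 0.399
```

Run:
```python
from h import *
a=pose(); print(a[0],np.rad2deg(a[1]),a[2]["gripper_width"])
p,d,c=shot("wrist","w4"); W=cloud(d,c); Z=W[...,2]; v=hsv(p)[...,2]
m=(np.hypot(W[...,0]-.474,W[...,1]-.332)<.05)&(Z>.093)&(Z<.107)&(v<90); R=rect(W[m]); print(m.sum(),R,np.nanmedian(Z[m]))
A=np.deg2rad(R[2]); C=np.array(R[0])-36*np.array([np.cos(A),np.sin(A)]); print(C)
plan([(C[0]/1000,C[1]/1000,.095,R[2]-90)],.4,vmax=20)
```

```text
[0.45210726 0.30561938 0.16490604] -37.842257468318216 0.39937521300843654
2002 ((471.99212646484375, 331.3857421875), (61.73462677001953, 13.874271392822266), 52.75245666503906) 0.10009198877375174
[450.2027716  302.72873581]
[{"dx":-0.0017,"dy":0.0001,"dz":0.035,"spin":-0.0017,"gripper":0.4},{"dx":-0.0017,"dy":0.0001,"dz":0.035,"spin":-0.0017,"gripper":0.4},{"dx":-0.0017,"dy":0.0001,"dz":0.035,"spin":-0.0017,"gripper":0.4},{"dx":-0.0017,"dy":0.0001,"dz":0.035,"spin":-0.0017,"gripper":0.4},{"dx":0,"dy":0,"dz":0,"spin":0,"gripper":0.4},{"dx":0,"dy":0,"dz":0,"spin":0,"gripper":0.4},{"dx":0,"dy":0,"dz":0,"spin":0,"gripper":0.4},{"dx":0,"dy":0,"dz":0,"spin":0,"gripper":0.4}]
```

Emit:
{"api": "drive_tool", "payload": {"plan": [{"dx":-0.0017,"dy":0,"dz":0.036,"spin":-0.002,"gripper":0.4},{"dx":-0.0017,"dy":0,"dz":0.036,"spin":-0.002,"gripper":0.4},{"dx":-0.0017,"dy":0,"dz":0.036,"spin":-0.002,"gripper":0.4},{"dx":-0.0017,"dy":0,"dz":0.036,"spin":0,"gripper":0.4},{"dx":0,"dy":0,"dz":0,"spin":0,"gripper":0},{"dx":0,"dy":0,"dz":0,"spin":0,"gripper":0},{"dx":0,"dy":0,"dz":0,"spin":0,"gripper":0},{"dx":0,"dy":0,"dz":0,"spin":0,"gripper":0}], "grip_force": 120}}

```text
t: 20.75
eef_pos: [0.45, 0.3028, 0.0937]
ee_rot: [-2.815, -1.394, 0.0]
ft_force: [-1.0, -1.0, -1.3]
gripper_width: 0.069
```

Emit:
{"api": "drive_tool", "payload": {"plan": [{"dx":0,"dy":0,"dz":0,"spin":0,"gripper":0},{"dx":0,"dy":0,"dz":0,"spin":0,"gripper":0},{"dx":0,"dy":0,"dz":-0.01,"spin":0,"gripper":0},{"dx":0,"dy":0,"dz":-0.01,"spin":0,"gripper":0},{"dx":0,"dy":0,"dz":-0.01,"spin":0,"gripper":0},{"dx":0,"dy":0,"dz":0,"spin":0,"gripper":0},{"dx":0,"dy":0,"dz":0,"spin":0,"gripper":0},{"dx":0,"dy":0,"dz":0,"spin":0,"gripper":0}]}}

```text
t: 21.75
eef_pos: [0.4499, 0.3026, 0.1082]
ee_rot: [2.815, 1.394, -0.001]
ft_force: [-0.8, -0.5, -3.3]
gripper_width: 0.07
```

Run:
```python
from h import *
a=pose(); print(a[0],np.rad2deg(a[1]),a[2]["gripper_width"],a[2]["ft_force"],a[2]["moment"])
wtilt("w5")
```

```text
[0.44986541 0.3026494  0.10819773] -37.30510601846473 0.06989294625144311 [-0.84393787 -0.53228626 -3.33999178] [-0.09168748  0.08653114 -0.03277409]
wall -1 4959 0.011 0.14 pitch 8.5
wall 1 4724 0.013 0.138 pitch 5.5
0 4385 [-89. -71. -55.]
20 2662 [-90. -87. -57.]
40 4916 [-92. -91. -59.]
60 6501 [-94. -92. -61.]
80 2645 [-96. -85. -62.]
100 3171 [-98. -92. -64.]
120 8620 [-99. -97. -72.]
```

This corner grip turns even at 120 N (the lip is still on the mat, pitch ~6°). I'll set it down and take an intermediate overlap.

Emit:
{"api": "drive_tool", "payload": {"plan": [{"dx":0,"dy":0,"dz":0.01,"spin":0,"gripper":0},{"dx":0,"dy":0,"dz":0.02,"spin":0,"gripper":0},{"dx":0,"dy":0,"dz":0,"spin":0,"gripper":0.35},{"dx":0,"dy":0,"dz":0,"spin":0,"gripper":0.35},{"dx":0.006,"dy":0,"dz":0.005,"spin":0,"gripper":0.35},{"dx":0.006,"dy":0,"dz":0.003,"spin":0,"gripper":0.35},{"dx":0,"dy":0,"dz":0,"spin":0,"gripper":0.35},{"dx":0,"dy":0,"dz":0,"spin":0,"gripper":0}], "grip_force": 120}}

```text
t: 22.8
eef_pos: [0.4537, 0.3077, 0.0894]
ee_rot: [-2.815, -1.394, 0.0]
ft_force: [-2.0, -0.9, 12.5]
gripper_width: 0.154
```

Emit:
{"api": "drive_tool", "payload": {"plan": [{"dx":0,"dy":0,"dz":0,"spin":0,"gripper":0},{"dx":0,"dy":0,"dz":0,"spin":0,"gripper":0},{"dx":0,"dy":0,"dz":0,"spin":0,"gripper":0},{"dx":0,"dy":0,"dz":-0.01,"spin":0,"gripper":0},{"dx":0,"dy":0,"dz":-0.01,"spin":0,"gripper":0},{"dx":0,"dy":0,"dz":-0.01,"spin":0,"gripper":0},{"dx":0,"dy":0,"dz":0,"spin":0,"gripper":0},{"dx":0,"dy":0,"dz":0,"spin":0,"gripper":0}]}}

```text
t: 23.8
eef_pos: [0.4533, 0.3074, 0.104]
ee_rot: [2.815, 1.394, -0.002]
ft_force: [1.1, 0.1, -6.3]
gripper_width: 0.113
```

Run:
```python
from h import *
a=pose(); print(a[0],np.rad2deg(a[1]),a[2]["gripper_width"],a[2]["ft_force"],a[2]["moment"])
wtilt("w6")
```

```text
[0.45333519 0.30739895 0.10403311] -37.30419623754876 0.11270040530691228 [ 1.09480101  0.12573082 -6.30965916] [-0.28706293  0.28577639 -0.00531737]
wall -1 5268 0.006 0.138 pitch 7.3
wall 1 5143 0.007 0.138 pitch 4.9
0 6105 [-85. -73. -52.]
20 1979 [-87. -69. -53.]
40 6498 [-89. -87. -56.]
60 5549 [-90. -88. -57.]
80 2811 [-92. -82. -58.]
100 5180 [-94. -92. -60.]
120 8305 [-94. -91. -68.]
```

Emit:
{"api": "drive_tool", "payload": {"plan": [{"dx":0,"dy":0,"dz":-0.02,"spin":0,"gripper":0},{"dx":0,"dy":0,"dz":-0.03,"spin":0,"gripper":0},{"dx":0,"dy":0,"dz":-0.02,"spin":0,"gripper":0},{"dx":0,"dy":0,"dz":0,"spin":0,"gripper":0},{"dx":0,"dy":0,"dz":0,"spin":0,"gripper":0},{"dx":0,"dy":0,"dz":0,"spin":0,"gripper":0},{"dx":0,"dy":0,"dz":0,"spin":0,"gripper":0},{"dx":0,"dy":0,"dz":0,"spin":0,"gripper":0}]}}

```text
t: 24.85
eef_pos: [0.4537, 0.3076, 0.1392]
ee_rot: [-2.815, -1.394, 0.001]
ft_force: [0.4, 0.7, -7.3]
gripper_width: 0.112
```

Run:
```python
from h import *
a=pose(); print(a[0],a[2]["gripper_width"],a[2]["ft_force"],a[2]["moment"])
wtilt()
plan([(.4533,.3074,.20,-37.3),(.519,.0342,.262,-88.2)],0,vmax=24)
```

```text
[0.45367677 0.30764102 0.13917307] 0.11163012775867759 [ 0.44605802  0.68612682 -7.29116033] [-0.30540526  0.19636989 -0.01472437]
wall -1 5250 0.006 0.137 pitch 7.3
wall 1 5041 0.007 0.138 pitch 5.0
0 5873 [-85. -74. -52.]
20 1981 [-87. -69. -53.]
40 6484 [-89. -87. -55.]
60 5664 [-90. -88. -57.]
80 2794 [-91. -81. -58.]
100 5099 [-93. -91. -59.]
120 8297 [-93. -91. -68.]
[{"dx":-0.0003,"dy":-0.0001,"dz":-0.0405,"spin":-0.0,"gripper":0},{"dx":-0.0003,"dy":-0.0001,"dz":-0.0405,"spin":-0.0,"gripper":0},{"dx":-0.0003,"dy":-0.0001,"dz":-0.0405,"spin":-0.0,"gripper":0},{"dx":-0.0296,"dy":0.0363,"dz":-0.0103,"spin":0.0471,"gripper":0},{"dx":-0.0268,"dy":0.0384,"dz":-0.0103,"spin":0.0471,"gripper":0},{"dx":-0.0239,"dy":0.0403,"dz":-0.0103,"spin":0.0471,"gripper":0},{"dx":-0.0209,"dy":0.0419,"dz":-0.0103,"spin":0.0471,"gripper":0},{"dx":-0.0177,"dy":0.0434,"dz":-0.0103,"spin":0.0471,"gripper":0}]
[{"dx":-0.0144,"dy":0.0445,"dz":-0.0103,"spin":0.0471,"gripper":0},{"dx":-0.0111,"dy":0.0455,"dz":-0.0103,"spin":0.0471,"gripper":0},{"dx":-0.0077,"dy":0.0462,"dz":-0.0103,"spin":0.0471,"gripper":0},{"dx":-0.0043,"dy":0.0466,"dz":-0.0103,"spin":0.0471,"gripper":0},{"dx":-0.0008,"dy":0.0468,"dz":-0.0103,"spin":0.0471,"gripper":0},{"dx":0.0026,"dy":0.0468,"dz":-0.0103,"spin":0.0471,"gripper":0},{"dx":0.0061,"dy":0.0464,"dz":-0.0103,"spin":0.0471,"gripper":0},{"dx":0,"dy":0,"dz":0,"spin":0,"gripper":0}]
```

It holds steadily at 5° pitch, so I'll carry it over gently.

Emit:
{"api": "drive_tool", "payload": {"plan": [{"dx":0,"dy":0,"dz":-0.02,"spin":0,"gripper":0},{"dx":0,"dy":0,"dz":-0.03,"spin":0,"gripper":0},{"dx":0,"dy":0,"dz":-0.03,"spin":0,"gripper":0},{"dx":0,"dy":0,"dz":-0.025,"spin":0,"gripper":0},{"dx":0,"dy":0,"dz":-0.017,"spin":0,"gripper":0},{"dx":-0.0148,"dy":0.018,"dz":-0.014,"spin":0.0236,"gripper":0},{"dx":-0.0148,"dy":0.018,"dz":-0.014,"spin":0.0236,"gripper":0},{"dx":-0.0268,"dy":0.0384,"dz":-0.014,"spin":0.047,"gripper":0}]}}

```text
t: 25.9
eef_pos: [0.4641, 0.2614, 0.2215]
ee_rot: [-2.912, -1.178, 0.001]
ft_force: [0.3, 0.1, -5.6]
gripper_width: 0.113
```

Emit:
{"api": "drive_tool", "payload": {"plan": [{"dx":-0.0239,"dy":0.0403,"dz":-0.014,"spin":0.047,"gripper":0},{"dx":-0.0209,"dy":0.042,"dz":-0.014,"spin":0.047,"gripper":0},{"dx":-0.0177,"dy":0.0434,"dz":-0.014,"spin":0.047,"gripper":0},{"dx":-0.0144,"dy":0.0445,"dz":-0.014,"spin":0.047,"gripper":0},{"dx":-0.011,"dy":0.0455,"dz":-0.014,"spin":0.047,"gripper":0},{"dx":-0.0077,"dy":0.046,"dz":-0.012,"spin":0.047,"gripper":0},{"dx":-0.0043,"dy":0.0466,"dz":-0.01,"spin":0.047,"gripper":0},{"dx":-0.0008,"dy":0.0468,"dz":-0.01,"spin":0.047,"gripper":0}]}}

```text
t: 26.9
eef_pos: [0.5078, 0.0785, 0.2725]
ee_rot: [3.129, 0.277, -0.001]
ft_force: [0.7, -0.3, -6.8]
gripper_width: 0.112
```

Emit:
{"api": "drive_tool", "payload": {"plan": [{"dx":0.0026,"dy":0.0468,"dz":-0.008,"spin":0.047,"gripper":0},{"dx":0.0061,"dy":0.0464,"dz":-0.006,"spin":0.047,"gripper":0},{"dx":0.004,"dy":0,"dz":0,"spin":0,"gripper":0},{"dx":0.004,"dy":0,"dz":0,"spin":0,"gripper":0},{"dx":0,"dy":0,"dz":0,"spin":0,"gripper":0},{"dx":0,"dy":0,"dz":0,"spin":0,"gripper":0},{"dx":0,"dy":0,"dz":0,"spin":0,"gripper":0},{"dx":0,"dy":0,"dz":0,"spin":0,"gripper":0}]}}

```text
t: 27.9
eef_pos: [0.5231, 0.035, 0.2794]
ee_rot: [-3.141, -0.053, 0.0]
ft_force: [0.7, -0.1, -6.1]
gripper_width: 0.11
```

Run:
```python
from h import *
a=pose(); print(a[0],np.rad2deg(a[1]),a[2]["gripper_width"],a[2]["ft_force"],a[2]["moment"])
wtilt()
```

```text
[0.52306914 0.03496454 0.27938499] -88.0615760445209 0.10953172195431989 [ 0.65912822 -0.14701366 -6.06702962] [ 0.03865697  0.41948751 -0.0407294 ]
wall -1 4960 0.006 0.137 pitch 7.9
wall 1 5177 0.007 0.138 pitch 4.6
0 5718 [-85. -74. -52.]
20 1934 [-87. -71. -53.]
40 6439 [-89. -87. -55.]
60 5649 [-90. -88. -57.]
80 2769 [-91. -81. -58.]
100 5087 [-93. -91. -60.]
120 8284 [-93. -91. -67.]
```

Emit:
{"api": "drive_tool", "payload": {"plan": [{"dx":0,"dy":0,"dz":0,"spin":0,"gripper":0},{"dx":0,"dy":0,"dz":0,"spin":0,"gripper":0},{"dx":0,"dy":0,"dz":0,"spin":0,"gripper":0},{"dx":0,"dy":0,"dz":0,"spin":0,"gripper":0},{"dx":0,"dy":0,"dz":0,"spin":0,"gripper":0},{"dx":0,"dy":0,"dz":0,"spin":0,"gripper":0},{"dx":0,"dy":0,"dz":0,"spin":0,"gripper":0},{"dx":0,"dy":0,"dz":0,"spin":0,"gripper":0}], "grip_force": 60}}

```text
t: 28.95
eef_pos: [0.5231, 0.0348, 0.2794]
ee_rot: [-3.141, -0.053, -0.0]
ft_force: [0.1, -0.8, -6.5]
gripper_width: 0.117
```

Run:
```python
from h import *
a=pose(); print(a[0],a[2]["gripper_width"],a[2]["ft_force"],a[2]["moment"])
wtilt()
```

```text
[0.52313098 0.03475744 0.27941181] 0.11709596807084216 [ 0.08150928 -0.7886642  -6.46041258] [0.01320658 0.40738765 0.05525253]
wall -1 4958 0.006 0.138 pitch 8.0
wall 1 5174 0.007 0.137 pitch 4.6
0 5694 [-86. -75. -52.]
20 1943 [-87. -70. -53.]
40 6438 [-89. -87. -55.]
60 5661 [-90. -88. -57.]
80 2778 [-91. -81. -58.]
100 5096 [-93. -91. -59.]
120 8283 [-93. -91. -67.]
```

Emit:
{"api": "drive_tool", "payload": {"plan": [{"dx":0,"dy":0,"dz":0,"spin":0,"gripper":0},{"dx":0,"dy":0,"dz":0,"spin":0,"gripper":0},{"dx":0,"dy":0,"dz":0,"spin":0,"gripper":0},{"dx":0,"dy":0,"dz":0,"spin":0,"gripper":0},{"dx":0,"dy":0,"dz":0,"spin":0,"gripper":0},{"dx":0,"dy":0,"dz":0,"spin":0,"gripper":0},{"dx":0,"dy":0,"dz":0,"spin":0,"gripper":0},{"dx":0,"dy":0,"dz":0,"spin":0,"gripper":0}], "grip_force": 20}}

```text
t: 30.0
eef_pos: [0.5231, 0.0348, 0.2794]
ee_rot: [-3.141, -0.053, -0.0]
ft_force: [-0.0, 0.4, -5.9]
gripper_width: 0.112
```

Run:
```python
from h import *
a=pose(); print(a[0],a[2]["gripper_width"],a[2]["ft_force"],a[2]["moment"])
wtilt()
```

```text
[0.52313708 0.03476105 0.27939853] 0.11183439257090376 [-0.01571205  0.39356456 -5.90187065] [-0.05752578  0.44267919 -0.02733142]
wall -1 4911 0.006 0.137 pitch 8.0
wall 1 5155 0.007 0.137 pitch 4.5
0 5684 [-85. -75. -52.]
20 1902 [-87. -71. -53.]
40 6443 [-89. -87. -55.]
60 5654 [-90. -88. -57.]
80 2782 [-91. -81. -58.]
100 5078 [-93. -91. -59.]
120 8290 [-93. -91. -68.]
```

Emit:
{"api": "drive_tool", "payload": {"plan": [{"dx":0,"dy":0,"dz":0,"spin":0,"gripper":0.05},{"dx":0,"dy":0,"dz":0,"spin":0,"gripper":0.06},{"dx":0,"dy":0,"dz":0,"spin":0,"gripper":0.07},{"dx":0,"dy":0,"dz":0,"spin":0,"gripper":0.08},{"dx":0,"dy":0,"dz":0,"spin":0,"gripper":0.08},{"dx":0,"dy":0,"dz":0,"spin":0,"gripper":0.08},{"dx":0,"dy":0,"dz":0,"spin":0,"gripper":0.08},{"dx":0,"dy":0,"dz":0,"spin":0,"gripper":0.08}], "grip_force": 20}}

```text
t: 31.05
eef_pos: [0.5231, 0.0348, 0.2794]
ee_rot: [-3.141, -0.053, -0.0]
ft_force: [0.3, 0.4, -6.8]
gripper_width: 0.107
```

Run:
```python
from h import *
a=pose(); print(a[0],a[2]["gripper_width"],a[2]["ft_force"],a[2]["moment"])
wtilt()
```

```text
[0.52314513 0.03476114 0.27939234] 0.10680732354805735 [ 0.31786677  0.42190513 -6.82593787] [0.00541688 0.36050132 0.05533429]
wall -1 4909 0.006 0.138 pitch 8.1
wall 1 5162 0.007 0.137 pitch 4.6
0 5693 [-85. -75. -52.]
20 1896 [-87. -71. -53.]
40 6443 [-88. -87. -55.]
60 5657 [-90. -88. -57.]
80 2771 [-91. -81. -58.]
100 5086 [-93. -91. -59.]
120 8286 [-93. -91. -67.]
```

Emit:
{"api": "drive_tool", "payload": {"plan": [{"dx":0,"dy":0,"dz":0,"spin":0,"gripper":0.1},{"dx":0,"dy":0,"dz":-0.12,"spin":0,"gripper":0.1},{"dx":0,"dy":0,"dz":0,"spin":0,"gripper":0.1},{"dx":0,"dy":0,"dz":0.02,"spin":0,"gripper":0.1},{"dx":0,"dy":0,"dz":0.04,"spin":0,"gripper":0.1},{"dx":0,"dy":0,"dz":0.04,"spin":0,"gripper":0.1},{"dx":0,"dy":0,"dz":0.02,"spin":0,"gripper":0.1},{"dx":0,"dy":0,"dz":0,"spin":0,"gripper":0.1}], "grip_force": 20}}

```text
t: 32.1
eef_pos: [0.5221, 0.0347, 0.2774]
ee_rot: [3.141, 0.053, -0.007]
ft_force: [-0.1, -0.5, -7.0]
gripper_width: 0.115
```

Run:
```python
from h import *
a=pose(); print(a[0],a[2]["gripper_width"],a[2]["ft_force"],a[2]["moment"])
wtilt()
```

```text
[0.52208236 0.0346948  0.27742639] 0.11469104031824626 [-0.05825261 -0.49154518 -7.0401447 ] [-0.00722157  0.42653976 -0.03470096]
wall -1 5015 0.006 0.137 pitch 7.7
wall 1 5202 0.006 0.137 pitch 4.9
0 5603 [-85. -73. -52.]
20 2378 [-87. -77. -53.]
40 6449 [-89. -87. -56.]
60 6358 [-90. -89. -57.]
80 2743 [-92. -82. -58.]
100 4168 [-94. -92. -60.]
120 8156 [-94. -92. -68.]
```

Emit:
{"api": "drive_tool", "payload": {"plan": [{"dx":0,"dy":0,"dz":0,"spin":0,"gripper":0.104},{"dx":0,"dy":0,"dz":0,"spin":0,"gripper":0.107},{"dx":0,"dy":0,"dz":0,"spin":0,"gripper":0.11},{"dx":0,"dy":0,"dz":0,"spin":0,"gripper":0.112},{"dx":0,"dy":0,"dz":0,"spin":0,"gripper":0.112},{"dx":0,"dy":0,"dz":0,"spin":0,"gripper":0.112},{"dx":0,"dy":0,"dz":0,"spin":0,"gripper":0.112},{"dx":0,"dy":0,"dz":0,"spin":0,"gripper":0.112}], "grip_force": 20}}

```text
t: 33.15
eef_pos: [0.5231, 0.0348, 0.2794]
ee_rot: [-3.141, -0.052, -0.0]
ft_force: [0.1, -0.5, -7.4]
gripper_width: 0.117
```

Run:
```python
from h import *
a=pose(); print(a[0],a[2]["gripper_width"],a[2]["ft_force"],a[2]["moment"])
wtilt()
```

```text
[0.52314431 0.03475975 0.27940656] 0.11748598189183627 [ 0.14624979 -0.46939618 -7.38710964] [-0.05625343  0.41891557  0.04241146]
wall -1 5017 0.006 0.138 pitch 7.4
wall 1 5186 0.007 0.137 pitch 4.5
0 5555 [-85. -73. -52.]
20 2326 [-87. -77. -53.]
40 6308 [-89. -87. -55.]
60 6537 [-90. -88. -57.]
80 2785 [-91. -81. -58.]
100 4032 [-93. -91. -59.]
120 8275 [-93. -91. -68.]
```

Emit:
{"api": "drive_tool", "payload": {"plan": [{"dx":0.01,"dy":0,"dz":0.03,"spin":0,"gripper":0.112},{"dx":0.01,"dy":0,"dz":0.03,"spin":0,"gripper":0.113},{"dx":0,"dy":0,"dz":0,"spin":0,"gripper":0.114},{"dx":0,"dy":0,"dz":0,"spin":0,"gripper":0.115},{"dx":0,"dy":0,"dz":0,"spin":0,"gripper":0.116},{"dx":0,"dy":0,"dz":0,"spin":0,"gripper":0.117},{"dx":0,"dy":0,"dz":0,"spin":0,"gripper":0.118},{"dx":0,"dy":0,"dz":0,"spin":0,"gripper":0.119}], "grip_force": 20}}

```text
t: 34.2
eef_pos: [0.5331, 0.0351, 0.2495]
ee_rot: [-3.141, -0.053, -0.0]
ft_force: [-0.1, -0.4, -5.8]
gripper_width: 0.124
```

Run:
```python
from h import *
a=pose(); print(a[0],a[2]["gripper_width"],a[2]["ft_force"],a[2]["moment"])
wtilt()
```

```text
[0.5331251  0.03509469 0.24952523] 0.1236197155238549 [-0.1274154  -0.4181024  -5.75232948] [0.06669709 0.40886339 0.00967579]
wall -1 5024 0.006 0.138 pitch 7.3
wall 1 5185 0.007 0.138 pitch 4.4
0 5579 [-85. -72. -52.]
20 2357 [-87. -77. -53.]
40 6318 [-88. -87. -55.]
60 6537 [-90. -88. -57.]
80 2775 [-91. -81. -58.]
100 4040 [-93. -91. -59.]
120 8288 [-93. -91. -67.]
```

Emit:
{"api": "drive_tool", "payload": {"plan": [{"dx":0,"dy":0,"dz":0,"spin":0,"gripper":0.121},{"dx":0,"dy":0,"dz":0,"spin":0,"gripper":0.123},{"dx":0,"dy":0,"dz":0,"spin":0,"gripper":0.125},{"dx":0,"dy":0,"dz":0,"spin":0,"gripper":0.127},{"dx":0,"dy":0,"dz":0,"spin":0,"gripper":0.129},{"dx":0,"dy":0,"dz":0,"spin":0,"gripper":0.131},{"dx":0,"dy":0,"dz":0,"spin":0,"gripper":0.133},{"dx":0,"dy":0,"dz":0,"spin":0,"gripper":0.134}], "grip_force": 20}}

```text
t: 35.25
eef_pos: [0.5331, 0.0351, 0.2494]
ee_rot: [-3.141, -0.052, -0.0]
ft_force: [-0.5, 0.6, -6.4]
gripper_width: 0.14
```

Run:
```python
from h import *
a=pose(); print(a[0],a[2]["gripper_width"],a[2]["ft_force"],a[2]["moment"])
wtilt("w7")
```

```text
[0.5331309  0.0350581  0.24940647] 0.1398955868966111 [-0.51592966  0.56295457 -6.37569299] [-0.02458529  0.3789967   0.00804373]
wall -1 5014 0.006 0.137 pitch 7.5
wall 1 5222 0.007 0.137 pitch 4.5
0 5609 [-85. -72. -51.]
20 2338 [-87. -77. -53.]
40 6318 [-88. -87. -55.]
60 6543 [-90. -88. -57.]
80 2791 [-91. -81. -58.]
100 4015 [-93. -91. -59.]
120 8291 [-93. -90. -67.]
```

Emit:
{"api": "drive_tool", "payload": {"plan": [{"dx":0,"dy":0,"dz":0,"spin":0,"gripper":0.137},{"dx":0,"dy":0,"dz":0,"spin":0,"gripper":0.139},{"dx":0,"dy":0,"dz":0,"spin":0,"gripper":0.141},{"dx":0,"dy":0,"dz":0,"spin":0,"gripper":0.143},{"dx":0,"dy":0,"dz":0,"spin":0,"gripper":0.145},{"dx":0,"dy":0,"dz":0,"spin":0,"gripper":0.147},{"dx":0,"dy":0,"dz":0,"spin":0,"gripper":0.148},{"dx":0,"dy":0,"dz":0,"spin":0,"gripper":0.149}], "grip_force": 20}}

```text
t: 36.3
eef_pos: [0.5335, 0.0351, 0.2495]
ee_rot: [-3.141, -0.053, -0.002]
ft_force: [0.5, 0.3, -6.4]
gripper_width: 0.149
```

Run:
```python
from h import *
a=pose(); print(a[0],a[2]["gripper_width"],a[2]["ft_force"],a[2]["moment"])
wtilt()
```

```text
[0.53345028 0.03510858 0.24953339] 0.14888509203211853 [ 0.51584896  0.26896525 -6.38800227] [-0.02159666  0.24467455 -0.00855656]
wall -1 4147 -0.025 0.134 pitch 23.4
wall 1 4550 -0.026 0.134 pitch 22.1
0 4911 [-102.  -97.  -63.]
20 4399 [-109. -105.  -71.]
40 1891 [-120. -104.  -78.]
60 2989 [-130. -125.  -89.]
80 5858 [-131. -130. -101.]
100 5882 [-133. -131. -111.]
120 2834 [-134. -132. -117.]
```

It works: the tray has swung to about 27°. I'll keep easing very finely.

Emit:
{"api": "drive_tool", "payload": {"plan": [{"dx":0,"dy":0,"dz":0,"spin":0,"gripper":0.1495},{"dx":0,"dy":0,"dz":0,"spin":0,"gripper":0.15},{"dx":0,"dy":0,"dz":0,"spin":0,"gripper":0.1505},{"dx":0,"dy":0,"dz":0,"spin":0,"gripper":0.151},{"dx":0,"dy":0,"dz":0,"spin":0,"gripper":0.1515},{"dx":0,"dy":0,"dz":0,"spin":0,"gripper":0.152},{"dx":0,"dy":0,"dz":0,"spin":0,"gripper":0.1525},{"dx":0,"dy":0,"dz":0,"spin":0,"gripper":0.1525}], "grip_force": 20}}

```text
t: 37.35
eef_pos: [0.5331, 0.0351, 0.2494]
ee_rot: [-3.141, -0.052, -0.0]
ft_force: [0.7, 0.2, -7.1]
gripper_width: 0.155
```

Run:
```python
from h import *
a=pose(); print(a[0],a[2]["gripper_width"],a[2]["ft_force"],a[2]["moment"])
wtilt("w8")
```

```text
[0.53313145 0.03507012 0.24940783] 0.15478898409511124 [ 0.73027276  0.1629597  -7.12317783] [-0.00214497  0.19646101 -0.01512064]
wall -1 4159 -0.025 0.134 pitch 23.4
wall 1 4562 -0.026 0.134 pitch 22.1
0 4886 [-102.  -97.  -63.]
20 4397 [-109. -105.  -71.]
40 1906 [-119. -104.  -78.]
60 2969 [-129. -125.  -89.]
80 5915 [-131. -130. -101.]
100 5844 [-133. -131. -110.]
120 2852 [-134. -132. -117.]
```

Emit:
{"api": "drive_tool", "payload": {"plan": [{"dx":0,"dy":0,"dz":0,"spin":0,"gripper":0.1535},{"dx":0,"dy":0,"dz":0,"spin":0,"gripper":0.154},{"dx":0,"dy":0,"dz":0,"spin":0,"gripper":0.1545},{"dx":0,"dy":0,"dz":0,"spin":0,"gripper":0.155},{"dx":0,"dy":0,"dz":0,"spin":0,"gripper":0.1555},{"dx":0,"dy":0,"dz":0,"spin":0,"gripper":0.156},{"dx":0,"dy":0,"dz":0,"spin":0,"gripper":0.1565},{"dx":0,"dy":0,"dz":0,"spin":0,"gripper":0.157}], "grip_force": 20}}

```text
t: 38.4
eef_pos: [0.5332, 0.0351, 0.2494]
ee_rot: [-3.141, -0.053, -0.0]
ft_force: [0.8, -0.3, -6.5]
gripper_width: 0.159
```

Run:
```python
from h import *
a=pose(); print(a[0],a[2]["gripper_width"],a[2]["ft_force"],a[2]["moment"])
wtilt("w9")
```

```text
[0.5331664  0.03509552 0.24943056] 0.1593998883806119 [ 0.81739788 -0.27373501 -6.52957288] [0.02644507 0.12011596 0.015344  ]
wall -1 3754 -0.041 0.118 pitch 29.8
wall 1 4127 -0.04 0.117 pitch 28.9
0 5410 [-112. -105.  -69.]
20 1469 [-124.  -99.  -77.]
40 2247 [-138. -127.  -92.]
60 5063 [-142. -139. -108.]
80 5087 [-146. -144. -121.]
100 2819 [-149. -147. -130.]
```

View pics/w9.png

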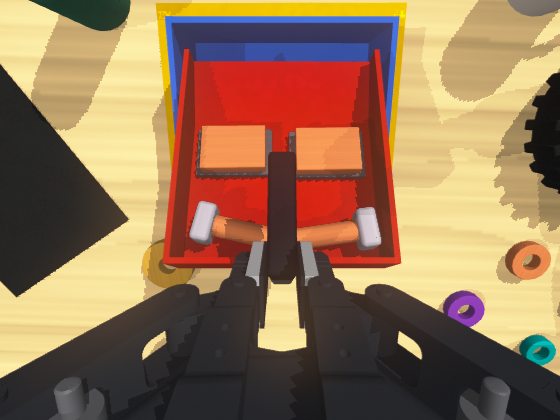

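The wrist view shows the tray tipped ~35° over the bin, with the pads (rows ~150) and bolts (~225) still lying in it. I'll keep easing.

Emit:
{"api": "drive_tool", "payload": {"plan": [{"dx":0,"dy":0,"dz":0,"spin":0,"gripper":0.1574},{"dx":0,"dy":0,"dz":0,"spin":0,"gripper":0.1578},{"dx":0,"dy":0,"dz":0,"spin":0,"gripper":0.1582},{"dx":0,"dy":0,"dz":0,"spin":0,"gripper":0.1586},{"dx":0,"dy":0,"dz":0,"spin":0,"gripper":0.159},{"dx":0,"dy":0,"dz":0,"spin":0,"gripper":0.1594},{"dx":0,"dy":0,"dz":0,"spin":0,"gripper":0.1598},{"dx":0,"dy":0,"dz":0,"spin":0,"gripper":0.16}], "grip_force": 20}}

```text
t: 39.45
eef_pos: [0.5331, 0.0351, 0.2494]
ee_rot: [-3.141, -0.053, -0.0]
ft_force: [0.1, 0.9, -6.0]
gripper_width: 0.161
```

Run:
```python
from h import *
a=pose(); print(a[0],a[2]["gripper_width"],a[2]["ft_force"],a[2]["moment"])
wtilt("w10")
```

```text
[0.53314508 0.03510502 0.2494054 ] 0.16084177277828046 [ 0.1102858   0.90424656 -6.04874106] [ 0.00914163  0.0597321  -0.02213389]
wall -1 3067 -0.048 0.086 pitch 40.0
wall 1 3111 -0.048 0.086 pitch 40.1
0 1481 [-134. -101.  -77.]
20 1565 [-152. -132.  -99.]
40 4414 [-161. -156. -124.]
60 3693 [-168. -164. -144.]
80 82 [-159. -155. -152.]
```

View pics/w10.png

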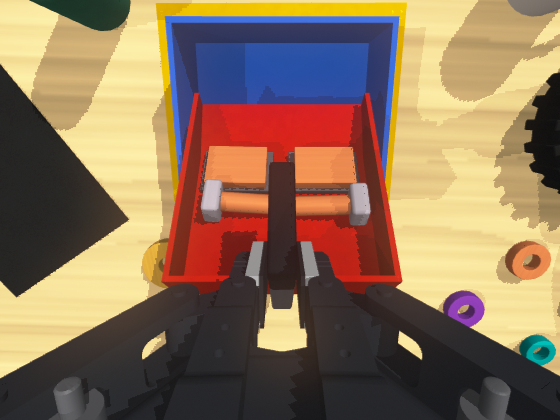

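The parts have slid to the ramp (bolts ~row 200 against pads ~170). I'll use the inside of the bin's far wall to push the lip back under the light grip for more tilt.

Emit:
{"api": "drive_tool", "payload": {"plan": [{"dx":0.02,"dy":0,"dz":0.02,"spin":0,"gripper":0.159},{"dx":0.025,"dy":0,"dz":0.02,"spin":0,"gripper":0.159},{"dx":0.025,"dy":0,"dz":0.01,"spin":0,"gripper":0.159},{"dx":0.025,"dy":0,"dz":0,"spin":0,"gripper":0.159},{"dx":0.025,"dy":0,"dz":0,"spin":0,"gripper":0.159},{"dx":0.025,"dy":0,"dz":0,"spin":0,"gripper":0.159},{"dx":0.025,"dy":0,"dz":0,"spin":0,"gripper":0.159},{"dx":0,"dy":0,"dz":0,"spin":0,"gripper":0.159}], "grip_force": 20}}

```text
t: 40.5
eef_pos: [0.6191, 0.038, 0.2241]
ee_rot: [-3.141, -0.052, -0.001]
ft_force: [-0.4, 0.0, -2.8]
gripper_width: 0.162
```

Run:
```python
from h import *
a=pose(); print(a[0],a[2]["gripper_width"],a[2]["ft_force"],a[2]["moment"])
wtilt("w11")
p,d,c=shot("side","side3"); W=cloud(d,c);H=hsv(p);h,s=H[...,0],H[...,1];Z=W[...,2];X=W[...,0]
print(rect(W[(h>100)&(h<128)&(s>120)&(Z>.08)&(Z<.092)&(X>.4)]))
```

```text
[0.61909805 0.03804796 0.2241348 ] 0.16175990842843938 [-0.37088412  0.0269904  -2.80491602] [0.05639974 0.00624029 0.01230686]
wall -1 1241 -0.056 -0.006 pitch 27.0
wall 1 1313 -0.069 -0.006 pitch 21.4
0 4166 [-177. -168. -121.]
20 809 [-181. -178. -147.]
((609.104248046875, 36.451194763183594), (149.9446563720703, 202.56610107421875), 1.7191330194473267)
```

View pics/side3.png

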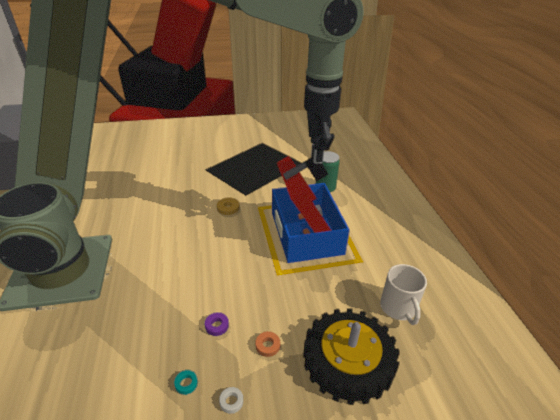

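The tray swung to about 65° and the load dropped to about 3 N. The bin did not move; the copper ring has been knocked slightly. I'll clamp, lift out and check the parts.

Emit:
{"api": "drive_tool", "payload": {"plan": [{"dx":0,"dy":0,"dz":0,"spin":0,"gripper":0},{"dx":0,"dy":0,"dz":0,"spin":0,"gripper":0},{"dx":0,"dy":0,"dz":-0.02,"spin":0,"gripper":0},{"dx":-0.02,"dy":0,"dz":-0.04,"spin":0,"gripper":0},{"dx":-0.02,"dy":0,"dz":-0.05,"spin":0,"gripper":0},{"dx":0,"dy":0,"dz":-0.04,"spin":0,"gripper":0},{"dx":0,"dy":0,"dz":-0.02,"spin":0,"gripper":0},{"dx":0,"dy":0,"dz":0,"spin":0,"gripper":0}], "grip_force": 120}}

```text
t: 41.6
eef_pos: [0.5982, 0.0373, 0.3108]
ee_rot: [-3.141, -0.053, -0.004]
ft_force: [-0.1, 0.1, -2.8]
gripper_width: 0.11
```

Run:
```python
from h import *
a=pose(); print(a[0],np.rad2deg(a[1]),a[2]["gripper_width"],a[2]["ft_force"],a[2]["moment"])
wtilt("w12")
p,d,c=shot("side"); W=cloud(d,c); H=hsv(p)
r=((H[...,0]<6)|(H[...,0]>174))&(H[...,1]>150)&(abs(W[...,0]-.6)<.15)&(abs(W[...,1]-.04)<.13)&(W[...,2]>.1)
P=W[r]; print(P[:,2].min(),P[:,2].max(), P[P[:,2]<P[:,2].min()+.01].mean(0), P[P[:,2]>P[:,2].max()-.01].mean(0))
plan([(a[0][0],a[0][1],.31,np.rad2deg(a[1])),(.5547,.4374,.31,-37.3)],0,vmax=40)
```

```text
[0.59818226 0.03726249 0.31075782] -88.0814573047229 0.10966607186674981 [-0.0549142   0.07766821 -2.79551108] [ 0.0129364  -0.14653472  0.04506171]
wall -1 1299 -0.078 -0.006 pitch 29.5
wall 1 1403 -0.079 -0.004 pitch 26.5
0 4192 [-176. -167. -120.]
20 1113 [-181. -178. -143.]
0.12223464118719253 0.2835329926093543 [ 0.61218411 -0.03735145  0.12792472] [0.54619951 0.01984525 0.27792111]
[{"dx":0.001,"dy":-0.0,"dz":-0.0023,"spin":-0.0,"gripper":0},{"dx":-0.0055,"dy":-0.073,"dz":-0.0,"spin":-0.0513,"gripper":0},{"dx":0.0004,"dy":-0.0732,"dz":-0.0,"spin":-0.0513,"gripper":0},{"dx":0.0063,"dy":-0.0729,"dz":-0.0,"spin":-0.0513,"gripper":0},{"dx":0.0122,"dy":-0.0722,"dz":-0.0,"spin":-0.0513,"gripper":0},{"dx":0.0179,"dy":-0.071,"dz":-0.0,"spin":-0.0513,"gripper":0},{"dx":0.0236,"dy":-0.0693,"dz":-0.0,"spin":-0.0513,"gripper":0},{"dx":0.0291,"dy":-0.0672,"dz":-0.0,"spin":-0.0513,"gripper":0}]
[{"dx":0.0344,"dy":-0.0646,"dz":-0.0,"spin":-0.0513,"gripper":0},{"dx":0.0395,"dy":-0.0616,"dz":-0.0,"spin":-0.0513,"gripper":0},{"dx":0.0443,"dy":-0.0582,"dz":-0.0,"spin":-0.0513,"gripper":0},{"dx":0.0489,"dy":-0.0545,"dz":-0.0,"spin":-0.0513,"gripper":0},{"dx":0,"dy":0,"dz":0,"spin":0,"gripper":0},{"dx":0,"dy":0,"dz":0,"spin":0,"gripper":0},{"dx":0,"dy":0,"dz":0,"spin":0,"gripper":0},{"dx":0,"dy":0,"dz":0,"spin":0,"gripper":0}]
```

View pics/w12.png

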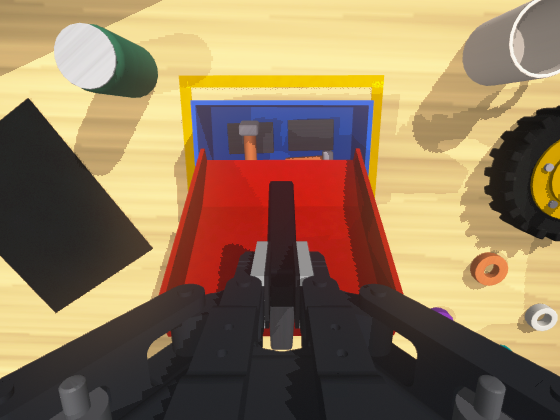

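The tray is empty and all four parts lie in the bin (rows 120-160 of the wrist view). Next I'll carry it to the mat.

Emit:
{"api": "drive_tool", "payload": {"plan": [{"dx":-0.003,"dy":-0.036,"dz":0,"spin":-0.025,"gripper":0},{"dx":-0.003,"dy":-0.036,"dz":0,"spin":-0.026,"gripper":0},{"dx":0.0004,"dy":-0.073,"dz":0,"spin":-0.0513,"gripper":0},{"dx":0.0063,"dy":-0.073,"dz":0,"spin":-0.0513,"gripper":0},{"dx":0.0122,"dy":-0.072,"dz":0,"spin":-0.0513,"gripper":0},{"dx":0.018,"dy":-0.071,"dz":0,"spin":-0.0513,"gripper":0},{"dx":0.0236,"dy":-0.0693,"dz":0,"spin":-0.0513,"gripper":0},{"dx":0.029,"dy":-0.067,"dz":0,"spin":-0.0513,"gripper":0}], "grip_force": 120}}

```text
t: 42.7
eef_pos: [0.5685, 0.2938, 0.309]
ee_rot: [-3.0, -0.932, 0.001]
ft_force: [1.1, 0.3, -3.3]
gripper_width: 0.118
```

Emit:
{"api": "drive_tool", "payload": {"plan": [{"dx":0.0344,"dy":-0.0646,"dz":0,"spin":-0.0513,"gripper":0},{"dx":0.0395,"dy":-0.0616,"dz":0,"spin":-0.0513,"gripper":0},{"dx":0.0443,"dy":-0.058,"dz":0,"spin":-0.0513,"gripper":0},{"dx":0.025,"dy":-0.027,"dz":0,"spin":-0.0256,"gripper":0},{"dx":0.025,"dy":-0.027,"dz":0.02,"spin":-0.0256,"gripper":0},{"dx":0,"dy":0,"dz":0.05,"spin":0,"gripper":0},{"dx":0,"dy":0,"dz":0.05,"spin":0,"gripper":0},{"dx":0,"dy":0,"dz":0.05,"spin":0,"gripper":0}]}}

```text
t: 43.7
eef_pos: [0.5536, 0.4363, 0.2229]
ee_rot: [2.815, 1.394, -0.002]
ft_force: [0.6, 0.5, -4.0]
gripper_width: 0.114
```

Run:
```python
from h import *
a=pose(); print(a[0],np.rad2deg(a[1]),a[2]["gripper_width"],a[2]["ft_force"],a[2]["moment"])
p,d,c=shot("top","top4"); W=cloud(d,c); H=hsv(p)
r=((H[...,0]<6)|(H[...,0]>174))&(H[...,1]>150)&np.isfinite(W[...,0]); r&=(abs(W[...,0]-.55)<.2)&(abs(W[...,1]-.42)<.2)
P=W[r]; print(len(P),P.min(0),P.max(0))
p,d,c=shot("side"); W=cloud(d,c); H=hsv(p)
r=((H[...,0]<6)|(H[...,0]>174))&(H[...,1]>150)&(abs(W[...,0]-.55)<.2)&(abs(W[...,1]-.42)<.2)
P=W[r]; print(len(P),P[:,2].min(),P[P[:,2]<P[:,2].min()+.01].mean(0))
```

```text
[0.55359804 0.4362808  0.22286341] -37.32196702396375 0.11377162960433976 [ 0.58669732  0.4564977  -4.02933394] [ 0.10087728 -0.06199696 -0.00311033]
1347 [0.43746118 0.28598841 0.00114305] [0.6349376  0.50454797 0.5946947 ]
1426 0.0037264415174638648 [0.60006214 0.47337403 0.00417121]
```

Emit:
{"api": "drive_tool", "payload": {"plan": [{"dx":0,"dy":0,"dz":0.03,"spin":0,"gripper":0},{"dx":0,"dy":0,"dz":0.02,"spin":0,"gripper":0},{"dx":0,"dy":0,"dz":0.008,"spin":0,"gripper":0},{"dx":0,"dy":0,"dz":0.005,"spin":0,"gripper":0.08},{"dx":0,"dy":0,"dz":0,"spin":0,"gripper":0.12},{"dx":0,"dy":0,"dz":0,"spin":0,"gripper":0.14},{"dx":0,"dy":0,"dz":0,"spin":0,"gripper":0.15},{"dx":0,"dy":0,"dz":0,"spin":0,"gripper":0.153}], "grip_force": 20}}

```text
t: 44.8
eef_pos: [0.5539, 0.4368, 0.1932]
ee_rot: [-2.815, -1.394, -0.001]
ft_force: [-1.4, 0.5, -2.4]
gripper_width: 0.153
```

Run:
```python
from h import *
a=pose(); print(a[0],np.rad2deg(a[1]),a[2]["gripper_width"],a[2]["ft_force"],a[2]["moment"])
wtilt("w13")
```

```text
[0.5538706  0.43684955 0.19319207] -37.33225024062137 0.15308069352113818 [-1.44463296  0.49123167 -2.40692824] [ 0.10771941  0.02277379 -0.00929258]
wall -1 1266 -0.056 -0.006 pitch 26.5
wall 1 1292 -0.07 -0.006 pitch 22.1
0 4168 [-176. -167. -120.]
20 1103 [-181. -178. -146.]
```

Emit:
{"api": "drive_tool", "payload": {"plan": [{"dx":0,"dy":0,"dz":0.008,"spin":0,"gripper":0.154},{"dx":-0.043,"dy":0,"dz":0.008,"spin":0,"gripper":0.154},{"dx":-0.043,"dy":0,"dz":0.01,"spin":0,"gripper":0.154},{"dx":-0.031,"dy":0,"dz":0.013,"spin":0,"gripper":0.154},{"dx":-0.031,"dy":0,"dz":0.013,"spin":0,"gripper":0.154},{"dx":-0.028,"dy":0,"dz":0.018,"spin":0,"gripper":0.154},{"dx":-0.028,"dy":0,"dz":0.018,"spin":0,"gripper":0.154},{"dx":0,"dy":0,"dz":0,"spin":0,"gripper":0.154}], "grip_force": 20}}

```text
t: 45.85
eef_pos: [0.4893, 0.3536, 0.1505]
ee_rot: [2.815, 1.393, -0.008]
ft_force: [-8.3, -4.3, 11.2]
gripper_width: 0.153
```

Run:
```python
from h import *
a=pose(); print(a[0],np.rad2deg(a[1]),a[2]["gripper_width"],a[2]["ft_force"],a[2]["moment"])
wtilt("w14")
```

```text
[0.48933733 0.35359402 0.15046349] -37.340665388662764 0.15296743988704403 [-8.34750826 -4.27077351 11.23445617] [-0.64736146  1.30710296  0.06804921]
wall -1 4634 -0.033 0.127 pitch 23.5
wall 1 4614 -0.033 0.127 pitch 24.0
0 6124 [-99. -93. -59.]
20 5999 [-109. -103.  -69.]
40 6327 [-119. -113.  -79.]
60 5934 [-126. -123.  -90.]
80 5972 [-128. -127. -101.]
100 5992 [-130. -129. -111.]
120 595 [-148. -130. -114.]
```

Emit:
{"api": "drive_tool", "payload": {"plan": [{"dx":-0.024,"dy":0,"dz":0.02,"spin":0,"gripper":0.154},{"dx":-0.024,"dy":0,"dz":0.02,"spin":0,"gripper":0.154},{"dx":-0.02,"dy":0,"dz":0.026,"spin":0,"gripper":0.154},{"dx":-0.02,"dy":0,"dz":0.026,"spin":0,"gripper":0.154},{"dx":-0.01,"dy":0,"dz":0.014,"spin":0,"gripper":0.154},{"dx":-0.01,"dy":0,"dz":0.01,"spin":0,"gripper":0.154},{"dx":0,"dy":0,"dz":0,"spin":0,"gripper":0.154},{"dx":0,"dy":0,"dz":0,"spin":0,"gripper":0.154}], "grip_force": 20}}

```text
t: 46.9
eef_pos: [0.4595, 0.313, 0.0911]
ee_rot: [-2.815, -1.394, -0.001]
ft_force: [-1.5, -2.1, 0.0]
gripper_width: 0.157
```

Run:
```python
from h import *
a=pose(); print(a[0],np.rad2deg(a[1]),a[2]["gripper_width"],a[2]["ft_force"],a[2]["moment"])
wtilt("w15")
```

```text
[0.45946474 0.31297299 0.09109555] -37.32398191435756 0.15731806750263738 [-1.50014965 -2.08620261  0.03564157] [-0.03054482  0.18510729  0.11203535]
wall -1 5847 -0.0 0.134 pitch 2.3
wall 1 6145 -0.001 0.135 pitch 3.0
0 8967 [-80. -76. -47.]
20 6648 [-81. -80. -48.]
40 8155 [-82. -80. -48.]
60 8568 [-83. -81. -50.]
80 9126 [-83. -82. -51.]
100 9931 [-84. -83. -51.]
120 7551 [-83. -80. -60.]
```

Emit:
{"api": "drive_tool", "payload": {"plan": [{"dx":0,"dy":0,"dz":0,"spin":0,"gripper":0.3},{"dx":0,"dy":0,"dz":0,"spin":0,"gripper":0.4},{"dx":0,"dy":0,"dz":0,"spin":0,"gripper":0.4},{"dx":0,"dy":0,"dz":-0.05,"spin":0,"gripper":0.5},{"dx":-0.02,"dy":0,"dz":-0.1,"spin":0,"gripper":0.7},{"dx":-0.1,"dy":0,"dz":-0.1,"spin":0,"gripper":1},{"dx":-0.1,"dy":0,"dz":0,"spin":0,"gripper":1},{"dx":-0.05,"dy":0,"dz":0,"spin":0,"gripper":1}]}}

```text
t: 47.95
eef_pos: [0.3795, 0.2085, 0.2108]
ee_rot: [2.816, 1.393, 0.002]
ft_force: [-0.1, 1.2, -0.2]
gripper_width: 1.004
```

```bash
cat > m.py <<'E'
from h import *
def survey(name=None):
    for cam in ("top","side"):
        p,d,c=shot(cam,(name+cam) if name else None); W=cloud(d,c); H=hsv(p); X,Y,Z=W[...,0],W[...,1],W[...,2]; h,s,v=[H[...,i].astype(int) for i in range(3)]
        def rep(n,m):
            if m.sum()>30: r=rect(W[m]); print(cam,n,m.sum(),np.round(r[0],1),np.round(r[1],1),round(r[2],1),"z",np.nanpercentile(Z[m],[5,50,95]).round(3))
        rep("bin",(h>100)&(h<128)&(s>120)&(Z>.08)&(Z<.092)&(X>.4)&(abs(Y)<.25))
        rep("grip",(v<80)&(Z>.09)&(Z<.106)&(np.hypot(X-.475,Y-.335)<.07))
        rep("trayrim",((h<8)|(h>172))&(s>150)&(np.hypot(X-.51,Y-.38)<.16)&(Z>.03)&(Z<.05))
        def ring(n,m):
            m=m&(Z>.011)&(Z<.02)&(X>.2)&(X<.75)
            k,l,st,ce=cv2.connectedComponentsWithStats(m.astype(np.uint8))
            for i in range(1,k):
                if st[i,4]>40: rep(n,l==i)
        ring("brass",(h>=17)&(h<=28)&(s>140)&(np.hypot(X-.41,Y-.178)<.12))
        ring("copper",(h<=14)&(s>110)&(np.hypot(X-.43,Y+.29)<.12))
        ring("white",(s<60)&(v>110)&(np.hypot(X-.37,Y+.38)<.1))
        rep("axle",(np.hypot(X-.602,Y+.337)<.03)&(Z>.095))
E
python3 - <<'E'
from m import *
a=pose(); print(a[0],np.rad2deg(a[1]),a[2]["joints"].round(2))
survey("s1")
E
```

```text
[0.37945347 0.20850517 0.21084604] -37.362115518434884 [ 0.48  0.11  1.9  -0.    1.13  1.13]
top bin 651 [607.5  36.8] [150.5 199.3] 1.9 z [0.082 0.085 0.088]
top trayrim 241 [509.3 376.7] [167.4 154.7] 52.6 z [0.031 0.039 0.043]
top brass 487 [409.7 177.7] [63.8 64. ] 45.1 z [0.013 0.016 0.018]
top copper 255 [ 453.6 -281.6] [48.9 47.4] 89.8 z [0.013 0.016 0.018]
top white 159 [ 371.7 -382. ] [38.6 40.3] 0.5 z [0.013 0.015 0.018]
top axle 55 [ 602.9 -336.8] [15.4 12.3] 17.5 z [0.097 0.111 0.119]
side bin 533 [608.9  37.1] [149.6 203.6] 1.8 z [0.08  0.085 0.087]
side grip 86 [472.4 322.2] [60.3 14.5] 51.8 z [0.091 0.1   0.104]
side trayrim 292 [509.  372.3] [163.8 157.4] 52.6 z [0.031 0.037 0.041]
side brass 247 [411.3 175.3] [62.  64.7] 37.4 z [0.013 0.016 0.018]
side copper 360 [ 454.1 -281.9] [49.5 45.6] 82.1 z [0.013 0.015 0.018]
side white 328 [ 373.6 -382.5] [41.  38.7] 86.9 z [0.013 0.015 0.017]
side axle 98 [ 603.8 -341. ] [12.4 15.2] 69.8 z [0.097 0.11  0.117]
```

View pics/s1top.png

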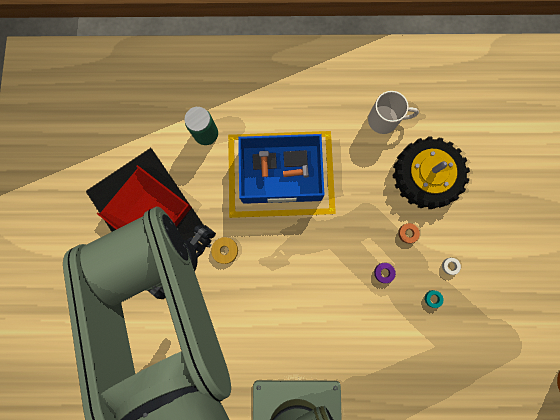

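The tray is back, level, about 10 mm from the mat's centre, and all four parts are in the bin (col ~280, row ~165). The copper ring is now at (454,-282). Next, the brass ring.

Run:
```python
from h import *
plan([(.4100,.1773,.14,-37.4)],1)
```

```text
[{"dx":-0.006,"dy":0.0433,"dz":0.0705,"spin":-0.0,"gripper":1},{"dx":-0.006,"dy":0.0433,"dz":0.0705,"spin":-0.0,"gripper":1},{"dx":0,"dy":0,"dz":0,"spin":0,"gripper":1},{"dx":0,"dy":0,"dz":0,"spin":0,"gripper":1},{"dx":0,"dy":0,"dz":0,"spin":0,"gripper":1},{"dx":0,"dy":0,"dz":0,"spin":0,"gripper":1},{"dx":0,"dy":0,"dz":0,"spin":0,"gripper":1},{"dx":0,"dy":0,"dz":0,"spin":0,"gripper":1}]
```

Emit:
{"api": "drive_tool", "payload": {"plan": [{"dx":-0.006,"dy":0.0433,"dz":0.0705,"spin":0,"gripper":1},{"dx":-0.006,"dy":0.0433,"dz":0.0705,"spin":0,"gripper":1},{"dx":0,"dy":0,"dz":0,"spin":0,"gripper":1},{"dx":0,"dy":0,"dz":0,"spin":0,"gripper":1},{"dx":0,"dy":0,"dz":0,"spin":0,"gripper":1},{"dx":0,"dy":0,"dz":0,"spin":0,"gripper":1},{"dx":0,"dy":0,"dz":0,"spin":0,"gripper":1},{"dx":0,"dy":0,"dz":0,"spin":0,"gripper":1}]}}

```text
t: 49.05
eef_pos: [0.4116, 0.1791, 0.1398]
ee_rot: [-2.815, -1.394, -0.001]
ft_force: [0.5, 0.0, 0.3]
gripper_width: 0.997
```

```bash
cat >> m.py <<'E'
def wring(hm,c0,R,zt=.015,tol=.006,name=None):
    "ring outer circle by wrist depth+colour: centre in world and in tool axes relative to TCP (mm)"
    a=pose(); p,d,c=shot("wrist",name); W=cloud(d,c); H=hsv(p).astype(int)
    m=hm(H[...,0],H[...,1],H[...,2])&(abs(W[...,2]-zt)<tol)&(np.hypot(W[...,0]-c0[0],W[...,1]-c0[1])<R+.02)
    P=W[m][:,:2]; hull=cv2.convexHull((P*1000).astype(np.float32))[:,0]
    (ex,ey),r=cv2.minEnclosingCircle((P*1000).astype(np.float32)); e=cv2.fitEllipse(hull)
    y=np.array([np.cos(a[1]),np.sin(a[1])]); x=np.array([-y[1],y[0]]); D=np.array(e[0])-a[0][:2]*1000
    print("n",m.sum(),"z",np.median(W[m][:,2]).round(4),"circle",round(ex,1),round(ey,1),round(r,1),"ellipse",np.round(e[0],1),np.round(e[1],1),"rel tool x,y mm",(D@x).round(1),(D@y).round(1),"tcp",a[0].round(4),"F",a[2]["ft_force"].round(1),"w",a[2]["gripper_width"].round(3))
    return np.array(e[0])/1000
brass=lambda h,s,v:(h>=17)&(h<=30)&(s>140)
copper=lambda h,s,v:(h<=14)&(s>110)
white=lambda h,s,v:(s<60)&(v>110)
E
python3 - <<'E'
from m import *
C=wring(brass,(.41,.1775),.033)
plan([(C[0],C[1],.004,-37.4)],1,vmax=35)
E
```

```text
Traceback (most recent call last):
  File "m.py", line 26, in wring
    print("n",m.sum(),"z",np.median(W[m][:,2]).round(4),"circle",round(ex,1),round(ey,1),round(r,1),"ellipse",np.round(e[0],1),np.round(e[1],1),"rel tool x,y mm",(D@x).round(1),(D@y).round(1),"tcp",a[0].round(4),"F",a[2]["ft_force"].round(1),"w",a[2]["gripper_width"].round(3))
                                                                                                                                                                                                                                                      ^^^^^^^^^^^^^^^^^^^^^^^^^^^
AttributeError: 'float' object has no attribute 'round'
```

```bash
sed -i 's/a\[2\]\["gripper_width"\].round(3)/round(float(a[2]["gripper_width"]),3)/' m.py
python3 - <<'E'
from m import *
C=wring(brass,(.41,.1775),.033,name="w16")
plan([(C[0],C[1],.004,-37.4)],1,vmax=35)
E
```

```text
n 3931 z 0.0141 circle 409.6 178.2 32.9 ellipse [409.5 178.3] [65.1 65.1] rel tool x,y mm -1.9 -1.2 tcp [0.4116 0.1791 0.1398] F [ 1.2  0.  -0.1] w 1.001
[{"dx":-0.0009,"dy":-0.0006,"dz":0.0678,"spin":0.0002,"gripper":1},{"dx":-0.0009,"dy":-0.0006,"dz":0.0678,"spin":0.0002,"gripper":1},{"dx":-0.0009,"dy":-0.0006,"dz":0.0678,"spin":0.0002,"gripper":1},{"dx":-0.0009,"dy":-0.0006,"dz":0.0678,"spin":0.0002,"gripper":1},{"dx":0,"dy":0,"dz":0,"spin":0,"gripper":1},{"dx":0,"dy":0,"dz":0,"spin":0,"gripper":1},{"dx":0,"dy":0,"dz":0,"spin":0,"gripper":1},{"dx":0,"dy":0,"dz":0,"spin":0,"gripper":1}]
```

Emit:
{"api": "drive_tool", "payload": {"plan": [{"dx":-0.001,"dy":-0.0006,"dz":0.068,"spin":0,"gripper":1},{"dx":-0.001,"dy":-0.0006,"dz":0.068,"spin":0,"gripper":1},{"dx":-0.001,"dy":-0.0006,"dz":0.068,"spin":0,"gripper":1},{"dx":-0.001,"dy":-0.0006,"dz":0.06,"spin":0,"gripper":1},{"dx":0,"dy":0,"dz":0.012,"spin":0,"gripper":1},{"dx":0,"dy":0,"dz":0,"spin":0,"gripper":1},{"dx":0,"dy":0,"dz":0,"spin":0,"gripper":1},{"dx":0,"dy":0,"dz":0,"spin":0,"gripper":1}], "grip_force": 40}}

```text
t: 50.15
eef_pos: [0.4102, 0.1784, 0.0026]
ee_rot: [2.815, 1.394, 0.004]
ft_force: [-0.3, -0.9, 0.2]
gripper_width: 1.0
```

Emit:
{"api": "drive_tool", "payload": {"plan": [{"dx":0,"dy":0,"dz":0.008,"spin":0,"gripper":1},{"dx":0,"dy":0,"dz":0,"spin":0,"gripper":1},{"dx":0,"dy":0,"dz":0,"spin":0,"gripper":0.5},{"dx":0,"dy":0,"dz":0,"spin":0,"gripper":0.5},{"dx":0,"dy":0,"dz":0,"spin":0,"gripper":0.5},{"dx":0,"dy":0,"dz":0,"spin":0,"gripper":0.5},{"dx":0,"dy":0,"dz":0,"spin":0,"gripper":0.5},{"dx":0,"dy":0,"dz":0,"spin":0,"gripper":0.5}], "grip_force": 40}}

```text
t: 51.15
eef_pos: [0.4095, 0.1782, -0.0017]
ee_rot: [-2.816, -1.392, -0.0]
ft_force: [-1.7, -0.7, 8.2]
gripper_width: 0.752
```

Run:
```python
from m import *
C=wring(brass,(.41,.1775),.033,name="w17",tol=.01)
a=pose(); print(np.rad2deg(a[1]))
plan([(a[0][0],a[0][1],.17,-37.4),(.603,-.338,.17,-37.4)],.5)
```

```text
n 15293 z 0.0141 circle 409.4 177.6 33.7 ellipse [409.6 178.1] [65.5 66. ] rel tool x,y mm -0.0 0.1 tcp [ 0.4095  0.1782 -0.0017] F [-1.7 -0.7  8.2] w 0.752
-37.37171389863401
[{"dx":0.0,"dy":0.0,"dz":-0.0859,"spin":0.0001,"gripper":0.5},{"dx":0.0,"dy":0.0,"dz":-0.0859,"spin":0.0001,"gripper":0.5},{"dx":0.0,"dy":0.0,"dz":-0.0859,"spin":0.0001,"gripper":0.5},{"dx":0.0,"dy":0.0,"dz":-0.0859,"spin":0.0001,"gripper":0.5},{"dx":-0.0532,"dy":0.085,"dz":-0.0,"spin":-0.0,"gripper":0.5},{"dx":-0.0532,"dy":0.085,"dz":-0.0,"spin":-0.0,"gripper":0.5},{"dx":-0.0532,"dy":0.085,"dz":-0.0,"spin":-0.0,"gripper":0.5},{"dx":-0.0532,"dy":0.085,"dz":-0.0,"spin":-0.0,"gripper":0.5}]
[{"dx":-0.0532,"dy":0.085,"dz":-0.0,"spin":-0.0,"gripper":0.5},{"dx":-0.0532,"dy":0.085,"dz":-0.0,"spin":-0.0,"gripper":0.5},{"dx":-0.0532,"dy":0.085,"dz":-0.0,"spin":-0.0,"gripper":0.5},{"dx":-0.0532,"dy":0.085,"dz":-0.0,"spin":-0.0,"gripper":0.5},{"dx":-0.0532,"dy":0.085,"dz":-0.0,"spin":-0.0,"gripper":0.5},{"dx":-0.0532,"dy":0.085,"dz":-0.0,"spin":-0.0,"gripper":0.5},{"dx":-0.0532,"dy":0.085,"dz":-0.0,"spin":-0.0,"gripper":0.5},{"dx":0,"dy":0,"dz":0,"spin":0,"gripper":0.5}]
```

The wrist camera puts the ring centre within 0.1 mm of the TCP, so it is reliable. I'll lift and go to a spot short of the axle.

Emit:
{"api": "drive_tool", "payload": {"plan": [{"dx":0,"dy":0,"dz":-0.03,"spin":0,"gripper":0.5},{"dx":0,"dy":0,"dz":-0.08,"spin":0,"gripper":0.5},{"dx":0,"dy":0,"dz":-0.09,"spin":0,"gripper":0.5},{"dx":0,"dy":0,"dz":-0.09,"spin":0,"gripper":0.5},{"dx":-0.03,"dy":0.04,"dz":-0.06,"spin":0,"gripper":0.5},{"dx":-0.06,"dy":0.08,"dz":0,"spin":0,"gripper":0.5},{"dx":-0.06,"dy":0.08,"dz":0,"spin":0,"gripper":0.5},{"dx":-0.06,"dy":0.08,"dz":0,"spin":0,"gripper":0.5}]}}

```text
t: 52.2
eef_pos: [0.4572, 0.0083, 0.1726]
ee_rot: [-2.815, -1.394, -0.0]
ft_force: [0.5, -0.1, -0.8]
gripper_width: 0.753
```

Run:
```python
from m import *
a=pose(); print(a[0],a[2]["gripper_width"])
plan([(.567,-.386,.17,-37.4)],.5)
```

```text
[0.45716661 0.00830252 0.17263288] 0.753456827099956
[{"dx":-0.0618,"dy":0.0816,"dz":0.0007,"spin":0.0001,"gripper":0.5},{"dx":-0.0617,"dy":0.0816,"dz":0.0007,"spin":0.0001,"gripper":0.5},{"dx":-0.0617,"dy":0.0816,"dz":0.0007,"spin":0.0001,"gripper":0.5},{"dx":-0.0617,"dy":0.0816,"dz":0.0007,"spin":0.0001,"gripper":0.5},{"dx":-0.0617,"dy":0.0816,"dz":0.0007,"spin":0.0001,"gripper":0.5},{"dx":-0.0617,"dy":0.0816,"dz":0.0007,"spin":0.0001,"gripper":0.5},{"dx":-0.0617,"dy":0.0817,"dz":0.0007,"spin":0.0001,"gripper":0.5},{"dx":-0.0616,"dy":0.0817,"dz":0.0007,"spin":0.0001,"gripper":0.5}]
```

Emit:
{"api": "drive_tool", "payload": {"plan": [{"dx":-0.06,"dy":0.079,"dz":0,"spin":0,"gripper":0.5},{"dx":-0.06,"dy":0.079,"dz":0,"spin":0,"gripper":0.5},{"dx":-0.06,"dy":0.079,"dz":0,"spin":0,"gripper":0.5},{"dx":-0.06,"dy":0.079,"dz":0,"spin":0,"gripper":0.5},{"dx":-0.06,"dy":0.079,"dz":0,"spin":0,"gripper":0.5},{"dx":-0.06,"dy":0.079,"dz":0,"spin":0,"gripper":0.5},{"dx":-0.06,"dy":0.079,"dz":0,"spin":0,"gripper":0.5},{"dx":-0.04,"dy":0.05,"dz":0,"spin":0,"gripper":0.5}]}}

```text
t: 53.2
eef_pos: [0.5574, -0.3582, 0.1718]
ee_rot: [-2.816, -1.391, 0.001]
ft_force: [-0.2, 0.5, -0.6]
gripper_width: 0.75
```

Emit:
{"api": "drive_tool", "payload": {"plan": [{"dx":0,"dy":0,"dz":0,"spin":0,"gripper":0.5},{"dx":0,"dy":0,"dz":0,"spin":0,"gripper":0.5},{"dx":0,"dy":0,"dz":0,"spin":0,"gripper":0.5},{"dx":0,"dy":0,"dz":0,"spin":0,"gripper":0.5},{"dx":0,"dy":0,"dz":0,"spin":0,"gripper":0.5},{"dx":0,"dy":0,"dz":0,"spin":0,"gripper":0.5},{"dx":0,"dy":0,"dz":0,"spin":0,"gripper":0.5},{"dx":0,"dy":0,"dz":0,"spin":0,"gripper":0.5}]}}

```text
t: 54.2
eef_pos: [0.5573, -0.356, 0.1725]
ee_rot: [-2.815, -1.394, -0.0]
ft_force: [1.1, -0.5, -0.8]
gripper_width: 0.756
```

```bash
cat >> m.py <<'E'
def waxle(name=None,ring=None):
    a=pose(); p,d,c=shot("wrist",name); W=cloud(d,c); X,Y,Z=W[...,0],W[...,1],W[...,2]
    near=np.hypot(X-.603,Y+.338)<.03
    for lo,hi in ((.07,.085),(.085,.1),(.1,.113),(.113,.12)):
        m=near&(Z>lo)&(Z<hi)
        if m.sum()>20: P=W[m]*1000; r=rect(W[m]); print("axle",lo,m.sum(),P.mean(0).round(1),np.round(r[0],1),np.round(r[1],1))
    m=(abs(Z-.055)<.003)&(np.hypot(X-.603,Y+.338)<.04)
    return a
E
python3 - <<'E'
from m import *
a=waxle("w18"); print(a[0],np.rad2deg(a[1]),a[2]["gripper_width"])
C=wring(brass,a[0],.033,zt=a[0][2]+.016,tol=.006)
E
```

```text
axle 0.07 45 [ 601.8 -331.5   78.1] [ 601.9 -332.2] [13.9  4.3]
axle 0.085 54 [ 601.4 -331.7   92.5] [ 601.  -333.1] [15.   5.4]
axle 0.1 318 [ 602.3 -336.4  109.7] [ 602.5 -337.9] [15.4 15.3]
axle 0.113 191 [ 602.5 -337.6  115.2] [ 602.1 -337.8] [9.9 9.9]
[ 0.55733846 -0.35602594  0.17253905] -37.33417952783206 0.7563954445382249
n 14840 z 0.1882 circle 557.2 -356.2 33.3 ellipse [ 557.4 -356. ] [65.2 65.8] rel tool x,y mm 0.1 0.0 tcp [ 0.5574 -0.356   0.1725] F [-0.7  0.6 -0.4] w 0.752
```

View pics/w18.png

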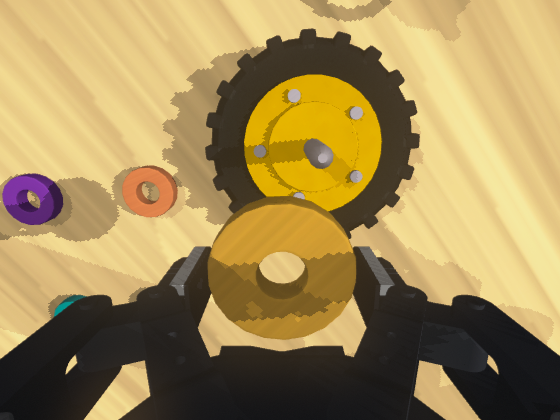

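The wrist view shows the axle tip at ~(318,153); its measured centre is (602.3,-337.8) and the ring is centred in the grip. Now aligning and lowering.

Run:
```python
from m import *
plan([(.6023,-.3378,.172,-37.35)],.5,vmax=20)
```

```text
[{"dx":0.0279,"dy":0.0164,"dz":0.0004,"spin":0.0,"gripper":0.5},{"dx":0.0279,"dy":0.0164,"dz":0.0004,"spin":0.0,"gripper":0.5},{"dx":0.0279,"dy":0.0164,"dz":0.0004,"spin":0.0,"gripper":0.5},{"dx":0,"dy":0,"dz":0,"spin":0,"gripper":0.5},{"dx":0,"dy":0,"dz":0,"spin":0,"gripper":0.5},{"dx":0,"dy":0,"dz":0,"spin":0,"gripper":0.5},{"dx":0,"dy":0,"dz":0,"spin":0,"gripper":0.5},{"dx":0,"dy":0,"dz":0,"spin":0,"gripper":0.5}]
```

Emit:
{"api": "drive_tool", "payload": {"plan": [{"dx":0.0279,"dy":0.0164,"dz":0,"spin":0,"gripper":0.5},{"dx":0.0279,"dy":0.0164,"dz":0,"spin":0,"gripper":0.5},{"dx":0.0279,"dy":0.0164,"dz":0,"spin":0,"gripper":0.5},{"dx":0,"dy":0,"dz":0.02,"spin":0,"gripper":0.5},{"dx":0,"dy":0,"dz":0.03,"spin":0,"gripper":0.5},{"dx":0,"dy":0,"dz":0.03,"spin":0,"gripper":0.5},{"dx":0,"dy":0,"dz":0.01,"spin":0,"gripper":0.5},{"dx":0,"dy":0,"dz":0,"spin":0,"gripper":0.5}]}}

```text
t: 55.3
eef_pos: [0.6019, -0.3377, 0.1269]
ee_rot: [-2.815, -1.393, 0.001]
ft_force: [0.5, -0.3, -1.0]
gripper_width: 0.753
```

Run:
```python
from m import *
a=waxle("w19"); print(a[0],a[2]["ft_force"])
C=wring(brass,a[0],.033,zt=a[0][2]+.016,tol=.006)
```

```text
axle 0.1 34 [ 599.1 -342.2  110.6] [ 599.1 -342.3] [ 4.8 11.2]
axle 0.113 64 [ 601.1 -339.6  115.5] [ 601.2 -339.9] [3.8 8.4]
[ 0.60188144 -0.33773149  0.12694219] [ 0.50174213 -0.26609653 -0.97503203]
n 14921 z 0.1433 circle 602.3 -337.8 33.6 ellipse [ 602.3 -337.9] [65.7 66.1] rel tool x,y mm -0.0 0.0 tcp [ 0.6023 -0.3379  0.1276] F [ 1.  -0.9  0. ] w 0.752
```

Emit:
{"api": "drive_tool", "payload": {"plan": [{"dx":0,"dy":0,"dz":0.015,"spin":0,"gripper":0.5},{"dx":0,"dy":0,"dz":0.02,"spin":0,"gripper":0.5},{"dx":0,"dy":0,"dz":0.02,"spin":0,"gripper":0.5},{"dx":0,"dy":0,"dz":0.02,"spin":0,"gripper":0.5},{"dx":0,"dy":0,"dz":0.02,"spin":0,"gripper":0.5},{"dx":0,"dy":0,"dz":0.02,"spin":0,"gripper":0.5},{"dx":0,"dy":0,"dz":0.015,"spin":0,"gripper":0.5},{"dx":0,"dy":0,"dz":0,"spin":0,"gripper":0.5}]}}

```text
t: 56.4
eef_pos: [0.6019, -0.3374, 0.0617]
ee_rot: [-2.814, -1.393, 0.001]
ft_force: [-0.7, 0.1, -0.4]
gripper_width: 0.75
```

Emit:
{"api": "drive_tool", "payload": {"plan": [{"dx":0,"dy":0,"dz":0,"spin":0,"gripper":0.9},{"dx":0,"dy":0,"dz":0,"spin":0,"gripper":1},{"dx":0,"dy":0,"dz":0,"spin":0,"gripper":1},{"dx":0,"dy":0,"dz":-0.06,"spin":0,"gripper":1},{"dx":0,"dy":0,"dz":-0.1,"spin":0,"gripper":1},{"dx":0,"dy":0,"dz":-0.06,"spin":0,"gripper":1},{"dx":-0.05,"dy":-0.05,"dz":0,"spin":0,"gripper":1},{"dx":-0.05,"dy":-0.05,"dz":0,"spin":0,"gripper":1}]}}

```text
t: 57.4
eef_pos: [0.5317, -0.3471, 0.1733]
ee_rot: [2.814, 1.394, 0.001]
ft_force: [-0.6, -0.0, 0.0]
gripper_width: 0.999
```

Run:
```python
from m import *
a=pose(); print(a[0],np.rad2deg(a[1]))
for cam in ("top","side","wrist"):
    p,d,c=shot(cam); W=cloud(d,c); H=hsv(p); m=(np.hypot(W[...,0]-.6023,W[...,1]+.3378)<.034)&(abs(W[...,2]-.07)<.006)
    if m.sum()>20: print(cam,m.sum(),rect(W[m]),np.median(W[m][:,2]))
survey()
```

```text
[ 0.53174036 -0.34714684  0.17327657] -37.2872354790018
top 496 ((602.7327270507812, -337.6339111328125), (63.33879470825195, 64.28382873535156), 44.530338287353516) 0.07069688054699921
side 761 ((603.3230590820312, -339.79559326171875), (63.4887809753418, 63.97397232055664), 57.594913482666016) 0.07048461599593807
wrist 5180 ((602.1978759765625, -337.55084228515625), (64.86972045898438, 64.63690948486328), 52.55791473388672) 0.06918390110245091
top bin 648 [607.4  37.1] [150.2 200. ] 1.8 z [0.081 0.085 0.088]
top grip 177 [470.1 324.3] [61.6 13.9] 53.2 z [0.095 0.101 0.104]
top trayrim 409 [509.3 377. ] [168.  154.6] 52.8 z [0.032 0.039 0.042]
top copper 259 [ 452.9 -282. ] [47.7 48.8] 42.1 z [0.012 0.015 0.018]
top white 155 [ 371.7 -381.6] [39.6 38.6] 89.9 z [0.013 0.015 0.018]
top axle 166 [ 596.4 -326.3] [15.2 35.5] 29.1 z [0.102 0.493 0.523]
side bin 237 [585.   35.4] [101.6 200.6] 1.6 z [0.081 0.085 0.087]
side grip 87 [472.5 324.1] [62.3 16.8] 52.1 z [0.091 0.099 0.103]
side trayrim 254 [505.8 367.4] [151.  156.3] 52.7 z [0.031 0.037 0.041]
side copper 366 [ 454.  -282.5] [48.9 45.7] 80.2 z [0.013 0.015 0.017]
side white 329 [ 373.4 -381.9] [40.8 38.8] 83.9 z [0.013 0.015 0.017]
side axle 546 [ 587.7 -338.5] [34.5 40.1] 46.7 z [0.104 0.507 0.526]
```

The brass ring is seated (top at 70 mm, centred). Next the copper.

Run:
```python
from m import *
plan([(.4535,-.282,.12,-37.3)],.85,vmax=40)
```

```text
[{"dx":0.0025,"dy":-0.0684,"dz":0.0353,"spin":-0.0002,"gripper":0.85},{"dx":0.0025,"dy":-0.0684,"dz":0.0353,"spin":-0.0002,"gripper":0.85},{"dx":0.0025,"dy":-0.0684,"dz":0.0353,"spin":-0.0002,"gripper":0.85},{"dx":0,"dy":0,"dz":0,"spin":0,"gripper":0.85},{"dx":0,"dy":0,"dz":0,"spin":0,"gripper":0.85},{"dx":0,"dy":0,"dz":0,"spin":0,"gripper":0.85},{"dx":0,"dy":0,"dz":0,"spin":0,"gripper":0.85},{"dx":0,"dy":0,"dz":0,"spin":0,"gripper":0.85}]
```

Emit:
{"api": "drive_tool", "payload": {"plan": [{"dx":0.0025,"dy":-0.0684,"dz":0.035,"spin":0,"gripper":0.85},{"dx":0.0025,"dy":-0.0684,"dz":0.035,"spin":0,"gripper":0.85},{"dx":0.0025,"dy":-0.0684,"dz":0.035,"spin":0,"gripper":0.85},{"dx":0,"dy":0,"dz":0,"spin":0,"gripper":0.85},{"dx":0,"dy":0,"dz":0,"spin":0,"gripper":0.85},{"dx":0,"dy":0,"dz":0,"spin":0,"gripper":0.85},{"dx":0,"dy":0,"dz":0,"spin":0,"gripper":0.85},{"dx":0,"dy":0,"dz":0,"spin":0,"gripper":0.85}]}}

```text
t: 58.65
eef_pos: [0.4533, -0.2822, 0.1202]
ee_rot: [2.815, 1.393, 0.0]
ft_force: [-0.7, -0.8, -0.5]
gripper_width: 0.85
```

Run:
```python
from m import *
C=wring(copper,(.4535,-.282),.025,name="w20")
plan([(C[0],C[1],.0,-37.3)],.85,vmax=35)
```

```text
n 2382 z 0.0141 circle 452.2 -281.6 25.1 ellipse [ 452.2 -281.4] [49.2 49.4] rel tool x,y mm 0.0 -1.3 tcp [ 0.4533 -0.2822  0.1202] F [-0.7 -0.8 -0.5] w 0.85
[{"dx":0.0,"dy":-0.0006,"dz":0.0601,"spin":-0.0001,"gripper":0.85},{"dx":0.0,"dy":-0.0006,"dz":0.0601,"spin":-0.0001,"gripper":0.85},{"dx":0.0,"dy":-0.0006,"dz":0.0601,"spin":-0.0001,"gripper":0.85},{"dx":0.0,"dy":-0.0006,"dz":0.0601,"spin":-0.0001,"gripper":0.85},{"dx":0,"dy":0,"dz":0,"spin":0,"gripper":0.85},{"dx":0,"dy":0,"dz":0,"spin":0,"gripper":0.85},{"dx":0,"dy":0,"dz":0,"spin":0,"gripper":0.85},{"dx":0,"dy":0,"dz":0,"spin":0,"gripper":0.85}]
```

Emit:
{"api": "drive_tool", "payload": {"plan": [{"dx":0,"dy":-0.0007,"dz":0.065,"spin":0,"gripper":0.85},{"dx":0,"dy":-0.0007,"dz":0.065,"spin":0,"gripper":0.85},{"dx":0,"dy":-0.0007,"dz":0.065,"spin":0,"gripper":0.85},{"dx":0,"dy":-0.0006,"dz":0.03,"spin":0,"gripper":0.85},{"dx":0,"dy":0,"dz":0.009,"spin":0,"gripper":0.85},{"dx":0,"dy":0,"dz":0,"spin":0,"gripper":0.85},{"dx":0,"dy":0,"dz":0,"spin":0,"gripper":0.3},{"dx":0,"dy":0,"dz":0,"spin":0,"gripper":0.3}], "grip_force": 40}}

```text
t: 59.7
eef_pos: [0.4524, -0.2814, 0.0046]
ee_rot: [2.814, 1.393, 0.002]
ft_force: [-0.6, -0.1, 5.8]
gripper_width: 0.562
```

Emit:
{"api": "drive_tool", "payload": {"plan": [{"dx":0,"dy":0,"dz":0,"spin":0,"gripper":0.3},{"dx":0,"dy":0,"dz":0,"spin":0,"gripper":0.3},{"dx":0,"dy":0,"dz":-0.03,"spin":0,"gripper":0.3},{"dx":0,"dy":0,"dz":-0.08,"spin":0,"gripper":0.3},{"dx":0,"dy":0,"dz":-0.1,"spin":0,"gripper":0.3},{"dx":0,"dy":0,"dz":-0.09,"spin":0,"gripper":0.3},{"dx":0,"dy":0,"dz":-0.04,"spin":0,"gripper":0.3},{"dx":0,"dy":0,"dz":0,"spin":0,"gripper":0.3}]}}

```text
t: 60.7
eef_pos: [0.4527, -0.2816, 0.1757]
ee_rot: [2.811, 1.392, 0.004]
ft_force: [0.3, 0.1, -1.8]
gripper_width: 0.565
```

Run:
```python
from m import *
a=pose(); C=wring(copper,a[0],.025,zt=a[0][2]+.012,tol=.008,name="w21")
D=np.array([.6023,-.3378])-C+a[0][:2]; print(D)
plan([(D[0],D[1],.172,-37.3)],.3,vmax=30)
```

```text
n 7440 z 0.185 circle 453.9 -281.1 26.4 ellipse [ 453.  -281.9] [49.2 51.5] rel tool x,y mm 0.0 0.4 tcp [ 0.4527 -0.2816  0.1757] F [ 0.3  0.1 -1.8] w 0.565
[ 0.60194744 -0.33755167]
[{"dx":0.0154,"dy":0.0512,"dz":0.0006,"spin":-0.0001,"gripper":0.3},{"dx":0.0154,"dy":0.0512,"dz":0.0006,"spin":-0.0001,"gripper":0.3},{"dx":0.0154,"dy":0.0512,"dz":0.0006,"spin":-0.0001,"gripper":0.3},{"dx":0.0154,"dy":0.0512,"dz":0.0006,"spin":-0.0001,"gripper":0.3},{"dx":0.0154,"dy":0.0512,"dz":0.0006,"spin":-0.0001,"gripper":0.3},{"dx":0.0153,"dy":0.0512,"dz":0.0006,"spin":-0.0001,"gripper":0.3},{"dx":0,"dy":0,"dz":0,"spin":0,"gripper":0.3},{"dx":0,"dy":0,"dz":0,"spin":0,"gripper":0.3}]
```

Emit:
{"api": "drive_tool", "payload": {"plan": [{"dx":0.0155,"dy":0.0512,"dz":0,"spin":0,"gripper":0.3},{"dx":0.0155,"dy":0.0512,"dz":0,"spin":0,"gripper":0.3},{"dx":0.0155,"dy":0.0512,"dz":0,"spin":0,"gripper":0.3},{"dx":0.0155,"dy":0.0512,"dz":0,"spin":0,"gripper":0.3},{"dx":0.0155,"dy":0.0512,"dz":0,"spin":0,"gripper":0.3},{"dx":0.0153,"dy":0.0516,"dz":0.02,"spin":0,"gripper":0.3},{"dx":0,"dy":0,"dz":0.055,"spin":0,"gripper":0.3},{"dx":0,"dy":0,"dz":0,"spin":0,"gripper":0.3}]}}

```text
t: 61.75
eef_pos: [0.6001, -0.3361, 0.1311]
ee_rot: [-2.809, -1.39, 0.008]
ft_force: [-0.1, 0.3, -0.3]
gripper_width: 0.563
```

Run:
```python
from m import *
a=pose(); print(a[0]); C=wring(copper,a[0],.025,zt=a[0][2]+.01,tol=.006,name="w22")
p=cv2.imread("pics/w22.png"); cv2.imwrite("pics/w22c.png",cv2.resize(p[180:360,160:400],None,fx=3,fy=3))
plan([(.6022,-.3377,.082,-37.3)],.3,vmax=9)
```

```text
[ 0.60014196 -0.33613268  0.13107419]
n 7489 z 0.1403 circle 601.0 -335.6 27.1 ellipse [ 600.4 -336.2] [48.8 54.6] rel tool x,y mm 0.1 0.2 tcp [ 0.6001 -0.3361  0.1311] F [-0.1  0.3 -0.3] w 0.563
[{"dx":-0.0,"dy":0.0005,"dz":0.0171,"spin":-0.0001,"gripper":0.3},{"dx":-0.0,"dy":0.0005,"dz":0.0171,"spin":-0.0001,"gripper":0.3},{"dx":-0.0,"dy":0.0005,"dz":0.0171,"spin":-0.0001,"gripper":0.3},{"dx":-0.0,"dy":0.0005,"dz":0.0171,"spin":-0.0001,"gripper":0.3},{"dx":-0.0,"dy":0.0005,"dz":0.0171,"spin":-0.0001,"gripper":0.3},{"dx":-0.0,"dy":0.0005,"dz":0.0171,"spin":-0.0001,"gripper":0.3},{"dx":0,"dy":0,"dz":0,"spin":0,"gripper":0.3},{"dx":0,"dy":0,"dz":0,"spin":0,"gripper":0.3}]
```

View pics/w22c.png

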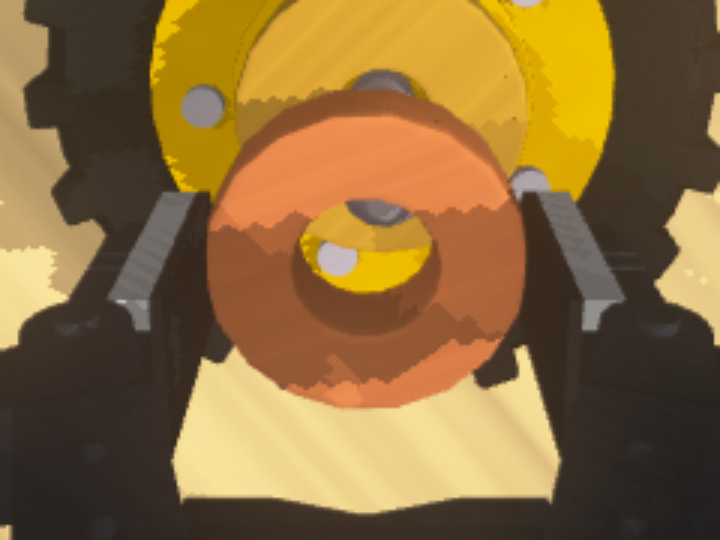

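Emit:
{"api": "drive_tool", "payload": {"plan": [{"dx":0,"dy":0,"dz":0,"spin":0,"gripper":0.3},{"dx":0,"dy":0,"dz":0,"spin":0,"gripper":0.3},{"dx":0,"dy":0,"dz":0,"spin":0,"gripper":0.3},{"dx":0,"dy":0,"dz":0,"spin":0,"gripper":0.3},{"dx":0,"dy":0,"dz":0,"spin":0,"gripper":0.3},{"dx":0,"dy":0,"dz":0,"spin":0,"gripper":0.3},{"dx":0,"dy":0,"dz":0,"spin":0,"gripper":0.3},{"dx":0,"dy":0,"dz":0,"spin":0,"gripper":0.3}]}}

```text
t: 62.8
eef_pos: [0.6023, -0.3374, 0.1355]
ee_rot: [-2.815, -1.394, -0.0]
ft_force: [-0.2, -0.0, 0.1]
gripper_width: 0.56
```

Run:
```python
from m import *
a=pose(); print(a[0]); C=wring(copper,a[0],.025,zt=a[0][2]+.01,tol=.005)
plan([(.6022,-.3377,.082,-37.3)],.3,vmax=9)
```

```text
[ 0.60229256 -0.33741836  0.13551755]
n 7333 z 0.1448 circle 603.1 -336.8 27.1 ellipse [ 602.6 -337.4] [49.  53.8] rel tool x,y mm 0.1 0.2 tcp [ 0.6023 -0.3374  0.1355] F [-0.2 -0.   0.1] w 0.56
[{"dx":-0.0001,"dy":0.0,"dz":0.0178,"spin":-0.0001,"gripper":0.3},{"dx":-0.0001,"dy":0.0,"dz":0.0178,"spin":-0.0001,"gripper":0.3},{"dx":-0.0001,"dy":0.0,"dz":0.0178,"spin":-0.0001,"gripper":0.3},{"dx":-0.0001,"dy":0.0,"dz":0.0178,"spin":-0.0001,"gripper":0.3},{"dx":-0.0001,"dy":0.0,"dz":0.0178,"spin":-0.0001,"gripper":0.3},{"dx":-0.0001,"dy":0.0,"dz":0.0178,"spin":-0.0001,"gripper":0.3},{"dx":0,"dy":0,"dz":0,"spin":0,"gripper":0.3},{"dx":0,"dy":0,"dz":0,"spin":0,"gripper":0.3}]
```

Emit:
{"api": "drive_tool", "payload": {"plan": [{"dx":0,"dy":0,"dz":0.017,"spin":0,"gripper":0.3},{"dx":0,"dy":0,"dz":0.018,"spin":0,"gripper":0.3},{"dx":0,"dy":0,"dz":0.018,"spin":0,"gripper":0.3},{"dx":0,"dy":0,"dz":0.018,"spin":0,"gripper":0.3},{"dx":0,"dy":0,"dz":0.018,"spin":0,"gripper":0.3},{"dx":0,"dy":0,"dz":0.018,"spin":0,"gripper":0.3},{"dx":0,"dy":0,"dz":0,"spin":0,"gripper":0.3},{"dx":0,"dy":0,"dz":0,"spin":0,"gripper":0.3}]}}

```text
t: 63.85
eef_pos: [0.6025, -0.3375, 0.0823]
ee_rot: [2.815, 1.393, 0.001]
ft_force: [-0.0, -0.1, -0.0]
gripper_width: 0.565
```

Emit:
{"api": "drive_tool", "payload": {"plan": [{"dx":0,"dy":0,"dz":0,"spin":0,"gripper":0.75},{"dx":0,"dy":0,"dz":0,"spin":0,"gripper":0.75},{"dx":0,"dy":0,"dz":0,"spin":0,"gripper":0.75},{"dx":0,"dy":0,"dz":-0.05,"spin":0,"gripper":0.75},{"dx":0,"dy":0,"dz":-0.1,"spin":0,"gripper":0.75},{"dx":0,"dy":0,"dz":-0.03,"spin":0,"gripper":0.75},{"dx":-0.07,"dy":-0.062,"dz":0,"spin":0,"gripper":0.65},{"dx":-0.07,"dy":-0.062,"dz":0,"spin":0,"gripper":0.65}]}}

```text
t: 64.85
eef_pos: [0.5094, -0.3553, 0.1715]
ee_rot: [-2.814, -1.395, 0.001]
ft_force: [0.2, 0.6, -0.2]
gripper_width: 0.65
```

Emit:
{"api": "drive_tool", "payload": {"plan": [{"dx":-0.07,"dy":-0.062,"dz":0,"spin":0,"gripper":0.65},{"dx":-0.07,"dy":-0.062,"dz":0,"spin":0,"gripper":0.65},{"dx":-0.07,"dy":-0.063,"dz":0.02,"spin":0,"gripper":0.65},{"dx":0,"dy":0,"dz":0.05,"spin":0,"gripper":0.65},{"dx":0,"dy":0,"dz":0,"spin":0,"gripper":0.65},{"dx":0,"dy":0,"dz":0,"spin":0,"gripper":0.65},{"dx":0,"dy":0,"dz":0,"spin":0,"gripper":0.65},{"dx":0,"dy":0,"dz":0,"spin":0,"gripper":0.65}]}}

```text
t: 65.85
eef_pos: [0.3731, -0.3824, 0.1376]
ee_rot: [2.814, 1.394, 0.001]
ft_force: [-0.9, 0.4, -0.6]
gripper_width: 0.65
```

Run:
```python
from m import *
a=pose(); print(a[0],np.rad2deg(a[1]))
for cam in ("top","side"):
    p,d,c=shot(cam); W=cloud(d,c); m=(np.hypot(W[...,0]-.6023,W[...,1]+.3378)<.034)&(abs(W[...,2]-.085)<.006)
    if m.sum()>20: print(cam,m.sum(),rect(W[m]),np.median(W[m][:,2]))
C=wring(white,(.3725,-.382),.021,name="w23")
plan([(C[0],C[1],.006,-37.3)],.65,vmax=30)
```

```text
[ 0.37311932 -0.38239418  0.13756008] -37.29463997306234
top 285 ((603.0322265625, -337.4046325683594), (48.9370002746582, 49.21106719970703), 78.85842895507812) 0.08534171386864613
side 429 ((603.8284301757812, -339.4752502441406), (47.22432327270508, 47.4586296081543), 70.13330841064453) 0.08533082182680216
n 1323 z 0.014 circle 371.5 -380.8 20.7 ellipse [ 371.6 -380.8] [40.8 40.9] rel tool x,y mm 0.4 -1.9 tcp [ 0.3729 -0.3823  0.1373] F [-0.6 -0.2 -0.2] w 0.647
[{"dx":0.0002,"dy":-0.0007,"dz":0.0525,"spin":-0.0,"gripper":0.65},{"dx":0.0002,"dy":-0.0007,"dz":0.0525,"spin":-0.0,"gripper":0.65},{"dx":0.0002,"dy":-0.0007,"dz":0.0525,"spin":-0.0,"gripper":0.65},{"dx":0.0002,"dy":-0.0007,"dz":0.0525,"spin":-0.0,"gripper":0.65},{"dx":0.0002,"dy":-0.0007,"dz":0.0525,"spin":-0.0,"gripper":0.65},{"dx":0,"dy":0,"dz":0,"spin":0,"gripper":0.65},{"dx":0,"dy":0,"dz":0,"spin":0,"gripper":0.65},{"dx":0,"dy":0,"dz":0,"spin":0,"gripper":0.65}]
```

Emit:
{"api": "drive_tool", "payload": {"plan": [{"dx":0,"dy":-0.001,"dz":0.06,"spin":0,"gripper":0.65},{"dx":0,"dy":-0.001,"dz":0.07,"spin":0,"gripper":0.65},{"dx":0.0004,"dy":-0.001,"dz":0.07,"spin":0,"gripper":0.65},{"dx":0.0004,"dy":-0.001,"dz":0.05,"spin":0,"gripper":0.65},{"dx":0,"dy":0,"dz":0.012,"spin":0,"gripper":0.65},{"dx":0,"dy":0,"dz":0,"spin":0,"gripper":0.65},{"dx":0,"dy":0,"dz":0,"spin":0,"gripper":0.2},{"dx":0,"dy":0,"dz":0,"spin":0,"gripper":0.2}], "grip_force": 40}}

```text
t: 67.0
eef_pos: [0.3718, -0.3814, 0.0076]
ee_rot: [2.814, 1.392, 0.001]
ft_force: [-0.4, 0.2, 5.8]
gripper_width: 0.463
```

Emit:
{"api": "drive_tool", "payload": {"plan": [{"dx":0,"dy":0,"dz":0,"spin":0,"gripper":0.2},{"dx":0,"dy":0,"dz":0,"spin":0,"gripper":0.2},{"dx":0,"dy":0,"dz":-0.03,"spin":0,"gripper":0.2},{"dx":0,"dy":0,"dz":-0.08,"spin":0,"gripper":0.2},{"dx":0,"dy":0,"dz":-0.1,"spin":0,"gripper":0.2},{"dx":0,"dy":0,"dz":-0.09,"spin":0,"gripper":0.2},{"dx":0.015,"dy":0.0135,"dz":-0.04,"spin":0,"gripper":0.2},{"dx":0.045,"dy":0.04,"dz":0,"spin":0,"gripper":0.2}]}}

```text
t: 68.0
eef_pos: [0.411, -0.3741, 0.1798]
ee_rot: [2.812, 1.389, 0.003]
ft_force: [0.6, -0.4, -0.4]
gripper_width: 0.463
```

Emit:
{"api": "drive_tool", "payload": {"plan": [{"dx":0.06,"dy":0.055,"dz":0,"spin":0,"gripper":0.2},{"dx":0.06,"dy":0.055,"dz":0,"spin":0,"gripper":0.2},{"dx":0.06,"dy":0.055,"dz":0,"spin":0,"gripper":0.2},{"dx":0.06,"dy":0.055,"dz":0,"spin":0,"gripper":0.2},{"dx":0.03,"dy":0.025,"dz":0,"spin":0,"gripper":0.2},{"dx":0,"dy":0,"dz":0,"spin":0,"gripper":0.2},{"dx":0,"dy":0,"dz":0,"spin":0,"gripper":0.2},{"dx":0,"dy":0,"dz":0,"spin":0,"gripper":0.2}]}}

```text
t: 69.0
eef_pos: [0.5888, -0.3404, 0.1766]
ee_rot: [2.816, 1.392, -0.0]
ft_force: [-0.1, -0.1, -0.1]
gripper_width: 0.462
```

Run:
```python
from m import *
a=pose(); print(a[0],np.rad2deg(a[1])); C=wring(white,a[0],.021,zt=a[0][2]+.008,tol=.006,name="w24")
D=np.array([.6023,-.3376])-C+a[0][:2]; print(D)
plan([(.6023,-.3376,.138,-37.3)],.2,vmax=12)
```

```text
[ 0.58883275 -0.34043856  0.17655002] -37.385290811755034
n 4339 z 0.1828 circle 592.3 -335.8 26.5 ellipse [ 589.6 -339.7] [40.4 54.2] rel tool x,y mm 1.0 0.2 tcp [ 0.5888 -0.3404  0.1766] F [-0.1 -0.1 -0.1] w 0.462
[ 0.60152936 -0.3383188 ]
[{"dx":0.0052,"dy":0.0044,"dz":0.0193,"spin":-0.0003,"gripper":0.2},{"dx":0.0052,"dy":0.0044,"dz":0.0193,"spin":-0.0003,"gripper":0.2},{"dx":0.0052,"dy":0.0044,"dz":0.0193,"spin":-0.0003,"gripper":0.2},{"dx":0.0052,"dy":0.0044,"dz":0.0193,"spin":-0.0003,"gripper":0.2},{"dx":0,"dy":0,"dz":0,"spin":0,"gripper":0.2},{"dx":0,"dy":0,"dz":0,"spin":0,"gripper":0.2},{"dx":0,"dy":0,"dz":0,"spin":0,"gripper":0.2},{"dx":0,"dy":0,"dz":0,"spin":0,"gripper":0.2}]
```

Emit:
{"api": "drive_tool", "payload": {"plan": [{"dx":0.0052,"dy":0.0044,"dz":0.019,"spin":0,"gripper":0.2},{"dx":0.0052,"dy":0.0044,"dz":0.019,"spin":0,"gripper":0.2},{"dx":0.0052,"dy":0.0044,"dz":0.019,"spin":0,"gripper":0.2},{"dx":0.0052,"dy":0.0044,"dz":0.019,"spin":0,"gripper":0.2},{"dx":0,"dy":0,"dz":0,"spin":0,"gripper":0.2},{"dx":0,"dy":0,"dz":0,"spin":0,"gripper":0.2},{"dx":0,"dy":0,"dz":0,"spin":0,"gripper":0.2},{"dx":0,"dy":0,"dz":0,"spin":0,"gripper":0.2}]}}

```text
t: 70.05
eef_pos: [0.6033, -0.3372, 0.1385]
ee_rot: [2.815, 1.393, 0.001]
ft_force: [-0.2, 0.9, -0.5]
gripper_width: 0.462
```

Run:
```python
from m import *
a=pose(); print(a[0],np.rad2deg(a[1]))
p,d,c=shot("wrist","w25"); W=cloud(d,c); H=hsv(p).astype(int)
y=np.array([np.cos(a[1]),np.sin(a[1])]); x=np.array([-y[1],y[0]]); Q=W[...,:2]-a[0][:2]; tx,ty=Q@x*1000,Q@y*1000
m=(H[...,1]<90)&(H[...,2]>60)&(abs(ty)<16)&(abs(tx)<35)&(abs(W[...,2]-(a[0][2]+.0065))<.004)
P=np.c_[tx[m],ty[m]]; r=np.hypot(P[:,0],P[:,1]); print(m.sum(),P.min(0),P.max(0))
band=abs(P[:,1])<4; print("x extent",P[band,0].min(),P[band,0].max(),"bore",P[band&(P[:,0]<0),0].max(),P[band&(P[:,0]>0),0].min())
q=cv2.imread("pics/w25.png"); cv2.imwrite("pics/w25c.png",cv2.resize(q[180:360,160:400],None,fx=3,fy=3))
```

```text
[ 0.60327908 -0.33724797  0.13851459] -37.33856675878509
3683 [-20.34452579 -15.98992309] [20.97947171 15.98290874]
x extent -20.34452579091448 20.97947170859646 bore -9.921503432854863 10.534782600614028
```

View pics/w25c.png

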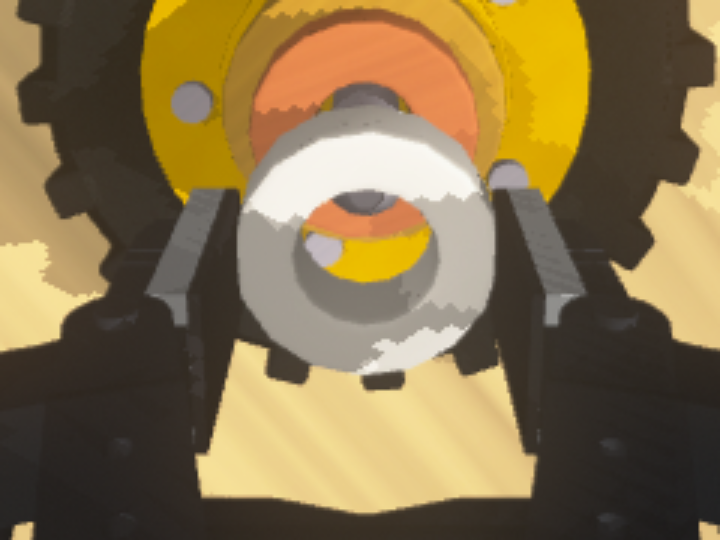

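The white ring's bore lies over the axle tip, off by about 1.3 mm. I'll correct, lower and release.

Emit:
{"api": "drive_tool", "payload": {"plan": [{"dx":-0.0026,"dy":-0.001,"dz":0,"spin":0,"gripper":0.2},{"dx":0,"dy":0,"dz":0,"spin":0,"gripper":0.2},{"dx":0,"dy":0,"dz":0.014,"spin":0,"gripper":0.2},{"dx":0,"dy":0,"dz":0.016,"spin":0,"gripper":0.2},{"dx":0,"dy":0,"dz":0.016,"spin":0,"gripper":0.2},{"dx":0,"dy":0,"dz":0.016,"spin":0,"gripper":0.2},{"dx":0,"dy":0,"dz":0.016,"spin":0,"gripper":0.2},{"dx":0,"dy":0,"dz":0,"spin":0,"gripper":0.2}]}}

```text
t: 71.1
eef_pos: [0.6016, -0.3376, 0.098]
ee_rot: [-2.814, -1.393, 0.001]
ft_force: [-0.2, 0.9, -0.4]
gripper_width: 0.467
```

Emit:
{"api": "drive_tool", "payload": {"plan": [{"dx":0,"dy":0,"dz":0,"spin":0,"gripper":0.65},{"dx":0,"dy":0,"dz":0,"spin":0,"gripper":0.65},{"dx":0,"dy":0,"dz":0,"spin":0,"gripper":0.65},{"dx":0,"dy":0,"dz":-0.05,"spin":0,"gripper":0.65},{"dx":0,"dy":0,"dz":-0.1,"spin":0,"gripper":0.65},{"dx":0,"dy":0,"dz":-0.06,"spin":0,"gripper":0.65},{"dx":-0.1,"dy":-0.05,"dz":0,"spin":0,"gripper":0.65},{"dx":-0.1,"dy":-0.05,"dz":0,"spin":0,"gripper":0.65}]}}

```text
t: 72.1
eef_pos: [0.501, -0.3874, 0.2047]
ee_rot: [2.813, 1.395, 0.001]
ft_force: [0.2, -1.5, 0.4]
gripper_width: 0.646
```

Emit:
{"api": "drive_tool", "payload": {"plan": [{"dx":-0.1,"dy":-0.05,"dz":0,"spin":0,"gripper":0.65},{"dx":-0.1,"dy":-0.05,"dz":0,"spin":0,"gripper":0.65},{"dx":0,"dy":0,"dz":0,"spin":0,"gripper":0.65},{"dx":0,"dy":0,"dz":0,"spin":0,"gripper":0.65},{"dx":0,"dy":0,"dz":0,"spin":0,"gripper":0.65},{"dx":0,"dy":0,"dz":0,"spin":0,"gripper":0.65},{"dx":0,"dy":0,"dz":0,"spin":0,"gripper":0.65},{"dx":0,"dy":0,"dz":0,"spin":0,"gripper":0.65}]}}

```text
t: 73.1
eef_pos: [0.4016, -0.4361, 0.2039]
ee_rot: [-2.815, -1.394, -0.0]
ft_force: [-0.3, 0.3, 0.2]
gripper_width: 0.65
```

Run:
```python
from m import *
a=pose(); print(a[0],a[2]["t"],a[2]["ft_force"])
for cam in ("top","side"):
    p,d,c=shot(cam,"end"+cam); W=cloud(d,c)
    for z in (.1,.085,.07):
        m=(np.hypot(W[...,0]-.6023,W[...,1]+.3378)<.036)&(abs(W[...,2]-z)<.005)
        if m.sum()>20: print(cam,z,m.sum(),rect(W[m]),np.median(W[m][:,2]))
survey()
```

```text
[ 0.4015538  -0.43605931  0.20393646] 73.1 [-0.25673976  0.30926008  0.20758129]
top 0.1 195 ((602.2230834960938, -337.7161560058594), (40.15268325805664, 40.11278533935547), 33.07661056518555) 0.1005626915906713
top 0.085 105 ((600.6760864257812, -331.9073181152344), (48.57211685180664, 39.06245422363281), 27.709875106811523) 0.08562881514542946
top 0.07 213 ((600.902587890625, -334.49932861328125), (64.46932220458984, 57.99927520751953), 34.350589752197266) 0.07059280626901211
side 0.1 302 ((603.6369018554688, -339.0719299316406), (39.82113265991211, 40.0238151550293), 11.965826034545898) 0.10041655256294788
side 0.085 169 ((601.5166015625, -344.1130065917969), (35.656795501708984, 48.15531921386719), 65.15853118896484) 0.08540174593285658
side 0.07 353 ((601.6961669921875, -343.7791748046875), (53.94215393066406, 64.77213287353516), 61.40556335449219) 0.07037455399943073
top bin 651 [607.5  36.8] [150.5 199.4] 1.8 z [0.082 0.085 0.088]
top grip 175 [470.3 324.8] [61.4 14.1] 53.0 z [0.097 0.101 0.104]
top trayrim 420 [509.7 377. ] [168.5 154.4] 52.7 z [0.031 0.039 0.042]
top axle 241 [ 602.5 -337.5] [40.8 40.5] 84.6 z [0.097 0.101 0.115]
side bin 441 [609.1  36.3] [149.2 202.4] 1.5 z [0.081 0.085 0.087]
side axle 375 [ 603.4 -338.3] [41.2 40.7] 69.3 z [0.097 0.101 0.115]
```

View pics/endtop.png

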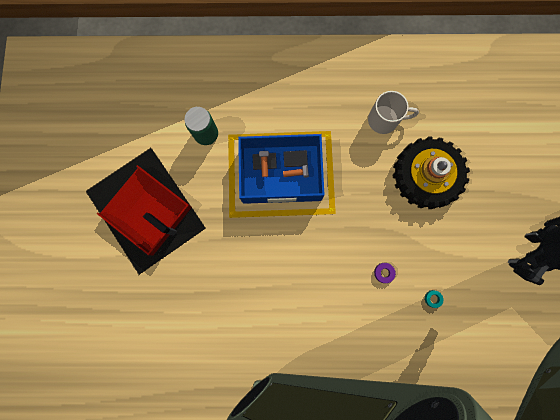

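The stack is threaded (brass, copper, white; tops at 70, 85 and 100 mm), the tray is on the mat, and the bin is in its rectangle with all four parts. Handing in.

```bash
python3 -c "
from station import *
print(finish_job(), state()['t'])"
```

```text
the job is handed in; nothing more can be done
the job is handed in; nothing more can be done
```

The job is handed in, finished at about 73 s of the 210 s allowed. `finish_job` gives no verdict, so what follows rests on my own last camera checks.

**What I did**
- **Bin:** I pinched its -x wall and slid it into the taped rectangle.
- **Tray:** The moves can't lean the tool. My first grip on the tray would not turn even at the lowest force, so I set it back on the mat and re-gripped nearer the end of its grip plate. Easing that grip over the bin let the tray swing lip-down, and pushing the lip against the inside of the bin's far wall tipped it out fully. I then levelled it by rolling it down from its lip onto the mat.
- **Spacers:** I threaded brass, then copper, then white onto the axle. The steel spacer was absent this time. The copper ring was knocked about 2 cm partway through, so I measured it again before picking it up.

**Last checks**

| Item | Reading |
|---|---|
| Bin | within about 2 mm and 0.6° of the rectangle |
| Worn parts | all four (two pads, two bolts) visible in the bin |
| Tray | level, about 10 mm from the mat's centre |
| Spacer tops | 70, 85 and 100 mm above the bench |
| Spacer centring | within about 1.5 mm of the axle |
| Tin and mug | look unmoved in the final picture (not re-measured) |
| Robot | clear of everything |

The top and side cameras disagreed by 1–2 mm, which is within their calibration. No check failed.

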